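# Load the flat lap

## Robot

A 7-joint arm with a two-finger parallel gripper is mounted at the origin on a cart in front of the work surface, level with it; the furniture and walls round the work are solid. World frame = base frame: x ahead of the robot, y to its left, z up, the work surface at z = 0. Lengths are in m, angles in rad, forces in N, time in s.
With the tool pointing down it reaches from about 0.425 to 1.025 m from the base axis. Payload 9.4 kg.
Tool frame: the origin (TCP) lies at the very end of the fingers, on their centre line; the grasp point (between the pads) lies 19 mm behind it; z points along the fingers, y is the direction in which the jaws open and shut (so a half turn about z gives the same grasp; the last joint's range is limited). The gripper opens to 85 mm and grips with 20 to 120 N. Pads are 22 mm wide; open, the fingers measure 114 mm over their backs; the gripper's body (76 mm by 85 mm) begins 54 mm behind the grasp point. The pads swing forward as they close: fully open they stand 13 mm farther back than shut.
Start: joints at [1.166, 0.599, -0.003, 1.599, 0.002, 0.943, -0.08], TCP at [0.233, -0.686, 0.231] pointing down, gripper open.
Joint ranges: [-2.57, 2.57], [-0.35, 1.97], [-1.29, 1.29], [0.11, 2.56], [-1.05, 4.19], [0.11, 1.86], [-2.63, 2.63]. Speed limits (rad/s): [2.22, 2.22, 3.01, 3.01, 3.14, 3.14, 3.14].

## Interface

Orientations are given as a 3x3 rotation matrix whose columns are the frame's x, y, z axes.
In Python, from workcell import env gives the robot as it stands.
- The arm moves only by the tool move_arm, never from a script. Its argument "plan" is one flat list of numbers, 7 for each row, row after row: the closure in counts, from 0 (fully open) to 255 (shut), then the shift along the tool's x, y, z in cm, then the turn, a rotation vector about the tool's x, y, z in rad. In form: [grip, x, y, z, ax, ay, az, grip, x, y, z, ax, ay, az, ...]. A call has 1 to 5 rows; each row is the pose to reach, as a shift and turn from the pose measured when the call began, along the tool's axes at that moment; what a row does not reach only later rows make up. A row lasts 1/12 s, in which the tool goes at most 41.7 mm and 7.16 degrees, less where a joint would pass 70% of its speed; a pose out of reach is approached as far as the arm can. A call with a gripper value outside its range is refused whole. The fingers move at their own pace and stop on an object; "grip_force" is the grip in N (left out, the last holds). Time passes only in rows, so rows that repeat a pose let the fingers close. It gives the time, the measured TCP pose, the force and the opening at its end, in the units of the state.
- env.state(): the state, without advancing time (a new reading comes with each control period).
- env.grab_frame(name): name is "scene" or "top"; returns a dict with "color" (384x512x3 uint8, red, green, blue), "K" (3x3 intrinsics, pixels), "dist" ([k1, k2, p1, p2, k3] as OpenCV has them; the pictures are not rectified), "pose" (4x4, takes a point from camera to world coordinates). Camera axes: x right, y up, looking along -z (the intrinsics and any distortion apply to the point x, -y, -z); pixel columns grow to the right and rows downward; lengths in m; the calibration is good to about 2 mm. A picture is of the moment at which its call begins. There is no depth.
- env.sign_off(): hands the job in, once; it reports no verdict.
Trained networks look in the newest picture that a camera, given by its name, has taken for a name from the list of things; names that differ only in an ending like _2 or _b are one class to them, and where a whole thing is asked for, a point or a joint stands for the part that bears it (a point fixed in the world has none). Each returns a list of dicts, best first, with "conf" (0 to 1); they miss things now and then, are a little off and sometimes report something else, mostly with a low value. They report only what shows in the picture. A call takes as long as a camera call. They do not tell look-alikes from the thing itself.
- env.masks_of(label, camera): "pixels" (384x512 bool, what is visible of it) and "pixel" ([column, row] in pixels, amid what is visible of it).
- env.tip_of(label, camera): "pixel" ([column, row] in pixels: a listed point, or the origin of a listed thing).
The state is a dict: "t": time; "q": joint angles; "qd": joint speeds; "joint_efforts": joint torques, N m; "eef_pos": TCP position; "ee_rot": TCP orientation; "ft_force": force on the tool from outside, world axes, zero at the start; "torque": the same for the moment, N m; "width": finger opening in m.
Only numpy, scipy, OpenCV 4.12 (cv2) and the standard library are available. Lean on these libraries where they do the work, as an engineer would, in place of code of your own. Each camera call takes 0.05 s, during which the arm holds its last target.

## Task

Load the flat lap for grinding: pick out the three glass blanks that are all of one height and stand each upright in the rubber bumper ring on the lap that suits its diameter (small in small, middle in middle, large in large). Then set the round pressure plate centrally on top of the three so that it lies level on all of them, let go, and leave the taller and the lower blank standing where they are.

Things in the scene. Friction and masses are not known exactly. Their poses are not given: they have to be found in the camera images.
- blank_small: loose solid green glass cylinder with an amber core, 34 mm diameter, 50 mm high, bevelled rims, standing upright, about 0.11 kg; origin at the centre of its underside, z up
- blank_middle: loose solid green glass cylinder with an amber core, 47 mm diameter, 50 mm high, standing upright, about 0.22 kg; origin at the centre of its underside, z up
- blank_large: loose solid green glass cylinder with an amber core, 60 mm diameter, 50 mm high, standing upright, about 0.35 kg; origin at the centre of its underside, z up
- blank_tall: bystander: green glass cylinder like the others, 47 mm diameter but 74 mm high; not part of this load, must stay where it stands; origin at the centre of its underside
- blank_low: bystander: flat green glass disc like the others, 60 mm diameter but only 26 mm high; not part of this load, must stay where it stands; origin at the centre of its underside
- pressure_plate: loose round steel plate, 155 mm diameter, 11 mm thick, grey face below, about 0.5 kg, lying on the worktop; a black knob stands in its middle: foot 42 mm diameter up to 17 mm above the underside, then a 30 mm diameter stem to grip, from 17 to 46 mm above the underside, top at 53 mm. Origin at the centre of its underside, z up through the knob
- ring_small: black rubber ring fixed on the lap, 50 mm bore, 62 mm outside, 10 mm high: place of the small blank; origin at the centre of its underside, level with the lap's top face
- ring_middle: black rubber ring fixed on the lap, 63 mm bore, 75 mm outside, 10 mm high: place of the middle blank; origin at the centre of its underside, level with the lap's top face
- ring_large: black rubber ring fixed on the lap, 76 mm bore, 88 mm outside, 10 mm high: place of the large blank; origin at the centre of its underside, level with the lap's top face
- lap: fixed flat lap: round green housing, 236 mm diameter, with a 220 mm steel plate whose top face is 46 mm above the worktop; grey switch box on its robot side. The rings stand 56 mm from its centre, 120 degrees apart. Origin on its centre axis at worktop height. Keep clear of the drawer unit beyond it (0.20 m high, drawers open) and the open case by the blanks (lid 0.17 m high)
There are look-alikes about, which are no part of the job. What is shaped like the blank_small but pink, purple or yellow is not meant.

How it is judged:
By the outcome, as a careful person would: the job done as asked, in the order asked, and still so for the second after the job is handed in, with the robot touching nothing.
It also fails if it takes over 99 s, if anything falls off the work surface, if the arm or the gripper's body presses on something with over 40 N, if the wrist force passes 120 N, or if a joint passes its speed limit or range.

## Working session

There is one attempt and no reset: what is moved stays moved. The work goes in short steps, Python scripts to look and compute and a tool call to move; the robot and the scene stay as the last step left them, time stands still between calls to the robot, and variables do not carry over. Pictures are saved under pics/ and viewed, and the job is handed in when it is done.

Besides the shell and the picture viewer there is one more tool, called after "Request:" as name(argument=value, ...) on one line, values as JSON. move_arm: Moves the arm, as the interface text tells. Its arguments: {"type":"object","properties":{"plan":{"type":"array","items":{"type":"number"}},"grip_force":{"type":"number"}},"required":["plan"]}

```bash
ls; mkdir -p pics; python3 - <<'E'
from workcell import env
import cv2,numpy as np
s=env.state(); print({k:np.round(v,3).tolist() for k,v in s.items()})
for n in("scene","top"):
    f=env.grab_frame(n); cv2.imwrite(f"pics/{n}0.png",f["color"][:,:,::-1]); print(n,f["K"],f["dist"],f["pose"])
    for l in["blank_small","blank_middle","blank_large","blank_tall","blank_low","pressure_plate","ring_small","ring_middle","ring_large","lap"]:
        print(l,[(np.round(d["pixel"]).tolist(),round(d["conf"],2)) for d in env.tip_of(l,n)],[(np.round(d["pixel"]).tolist(),round(d["conf"],2),int(d["pixels"].sum())) for d in env.masks_of(l,n)])
E
```

```text
pics
{'t': 0.0, 'q': [1.166, 0.6, -0.003, 1.6, 0.002, 0.943, -0.08], 'qd': [0.002, 0.001, 0.001, -0.001, -0.001, -0.001, -0.002], 'joint_efforts': [0.0, -77.645, 1.565, -25.802, 0.012, 0.009, -0.0], 'eef_pos': [0.233, -0.686, 0.23], 'ee_rot': [[0.947, 0.322, -0.001], [0.322, -0.947, 0.001], [-0.0, -0.002, -1.0]], 'ft_force': [-0.145, 0.801, 0.408], 'torque': [-0.031, -0.001, 0.008], 'width': 0.085}
scene [[363.46134588   0.         258.49386777]
 [  0.         363.46134588 195.92714769]
 [  0.           0.           1.        ]] [-0.01110997  0.          0.          0.          0.        ] [[ 0.75852581  0.33361588 -0.55976695 -0.2348501 ]
 [-0.65159463  0.37784109 -0.65776937 -1.22183379]
 [-0.00793935  0.86367619  0.50398454  0.78108983]
 [ 0.          0.          0.          1.        ]]
blank_small [([324.0, 284.0], 0.71), ([301.0, 215.0], 0.58), ([308.0, 295.0], 0.55), ([280.0, 210.0], 0.42)] [([307.0, 288.0], 0.71, 219), ([326.0, 276.0], 0.69, 223), ([283.0, 203.0], 0.52, 53)]
blank_middle [] []
blank_large [([238.0, 216.0], 0.48)] [([232.0, 214.0], 0.42, 150)]
blank_tall [([23
[... 1142 characters left out ...]
0], 0.58)] [([252.0, 189.0], 0.7, 177)]
blank_large [([256.0, 216.0], 0.68), ([145.0, 209.0], 0.51)] [([254.0, 219.0], 0.7, 270)]
blank_tall [([227.0, 206.0], 0.73), ([259.0, 146.0], 0.56)] [([225.0, 206.0], 0.5, 209)]
blank_low [([257.0, 147.0], 0.72)] [([258.0, 144.0], 0.54, 290)]
pressure_plate [] [([308.0, 213.0], 0.59, 1664), ([144.0, 210.0], 0.26, 3891)]
ring_small [([144.0, 224.0], 0.47), ([153.0, 193.0], 0.45)] [([144.0, 194.0], 0.68, 22), ([138.0, 221.0], 0.56, 167)]
ring_middle [([126.0, 199.0], 0.59)] [([118.0, 209.0], 0.5, 121)]
ring_large [([152.0, 195.0], 0.66)] [([144.0, 186.0], 0.65, 119)]
lap [([147.0, 213.0], 0.66)] [([144.0, 207.0], 0.62, 4383), ([225.0, 204.0], 0.4, 231)]
```

```bash
python3 - <<'E'
import cv2
a=cv2.imread("pics/top0.png"); cv2.imwrite("pics/top0a.png",cv2.resize(a[130:270,80:340],None,fx=3,fy=3,interpolation=cv2.INTER_CUBIC))
a=cv2.imread("pics/scene0.png"); cv2.imwrite("pics/scene0a.png",cv2.resize(a[140:320,150:380],None,fx=3.3,fy=3.3,interpolation=cv2.INTER_CUBIC))
E
```

```text
(no output)
```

View pics/top0.png

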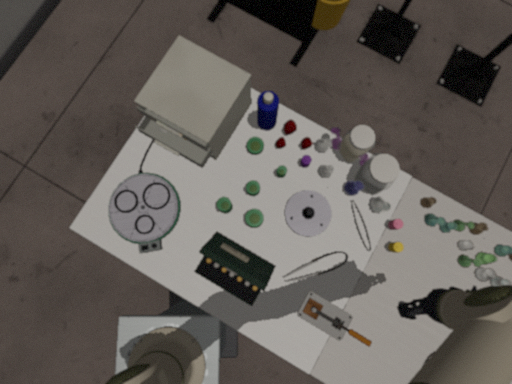

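View pics/top0a.png

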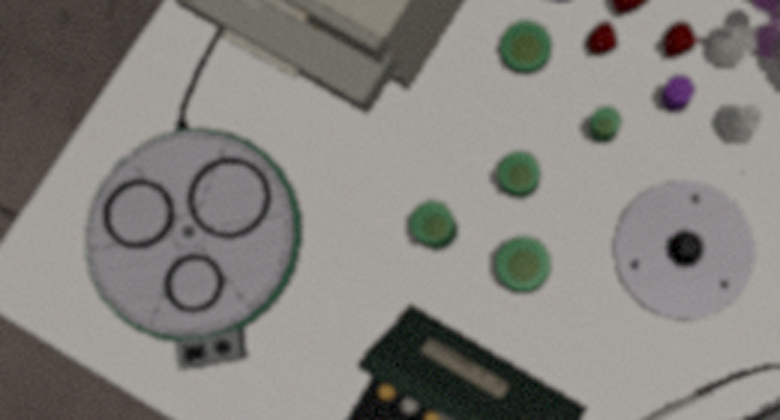

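View pics/scene0.png

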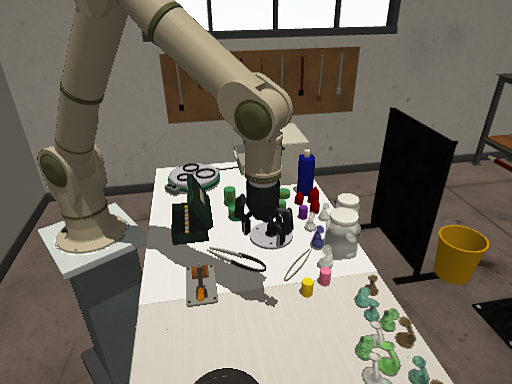

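View pics/scene0a.png

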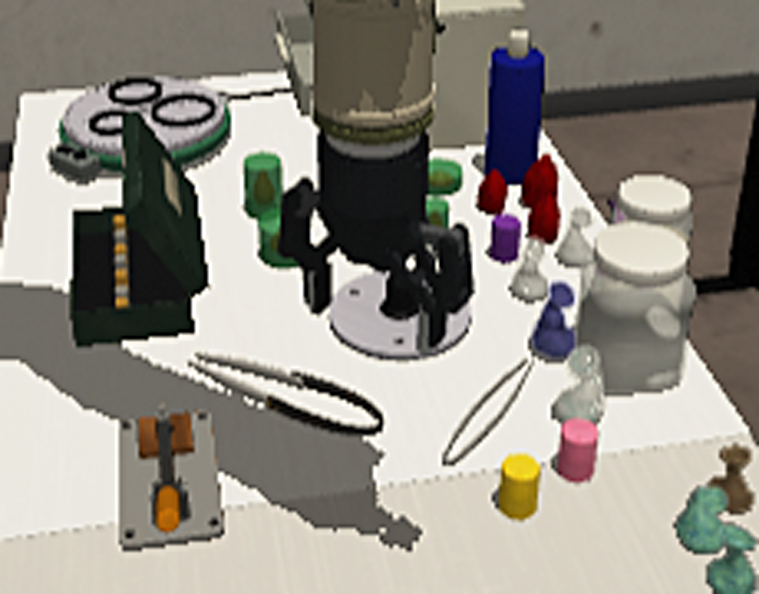

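```bash
cat > h.py <<'E'
from workcell import env
import cv2,numpy as np
from scipy.optimize import minimize
from scipy.ndimage import map_coordinates
def proj(P,f):
    T=np.linalg.inv(f["pose"]); c=np.atleast_2d(P)@T[:3,:3].T+T[:3,3]; c=c*[1,-1,-1]
    return cv2.projectPoints(c.astype(float),np.zeros(3),np.zeros(3),f["K"],np.array(f["dist"]))[0][:,0]
def ray(px,f,z):
    u=cv2.undistortPoints(np.array([[px]],float),f["K"],np.array(f["dist"]))[0,0]
    d=f["pose"][:3,:3]@np.array([u[0],-u[1],-1]); o=f["pose"][:3,3]
    return o+d*(z-o[2])/d[2]
A=np.linspace(0,2*np.pi,72,endpoint=False)
def circ(x,y,z,r): return np.c_[x+r*np.cos(A),y+r*np.sin(A),np.full(72,z)]
def sil(x,y,z,d,h,f,box,S=8):
    p=proj(np.r_[circ(x,y,z,d/2),circ(x,y,z+h,d/2)],f)
    p=((p-box[:2]+.5)*S).astype(np.float32); hull=cv2.convexHull(p)
    m=np.zeros((box[3]*S,box[2]*S),np.uint8); cv2.fillConvexPoly(m,np.round(hull*16).astype(np.int32),1,shift=4)
    return m.reshape(box[3],S,box[2],S).mean((1,3))
def fitcyl(f,px,z,d,h,hw=16,mask=None):
    box=[int(px[0])-hw,int(px[1])-hw,2*hw+1,2*hw+1]
    im=f["color"].astype(float)[box[1]:box[1]+box[3],box[0]:box[0]+box[2]]
    if mask is None: g=im[...,1]-np.maximum(im[...,2],im[...,0]*0.9); M=np.clip((g-5)/20,0,1)
    else: M=mask(im)
    # keep the central component
    n,l,_,ce=cv2.connectedComponentsWithStats((M>.3).astype(np.uint8))
    k=1+np.argmin(np.hypot(*(ce[1:]-hw).T)); M=M*cv2.dilate((l==k).astype(np.uint8),np.ones((3,3)))
    c=lambda v:1-np.minimum(s:=sil(v[0],v[1],z,d,h,f,box),M).sum()/np.maximum(s,M).sum()
    x0=ray(px,f,z+h/2)[:2]
    r=minimize(c,x0,method="Nelder-Mead",options=dict(initial_simplex=[x0,x0+[.01,0],x0+[0,.01]],xatol=1e-4))
    return r.x,1-r.fun
def lap(f,x0=None):
    g=cv2.cvtColor(f["color"],cv2.COLOR_RGB2GRAY).astype(float)
    rs=[(-2*np.pi/3,.031-.003,'s'),]
    def rings(v,o):
        return [(v[0]+.056*np.cos(v[2]+o*k*2*np.pi/3),v[1]+.056*np.sin(v[2]+o*k*2*np.pi/3),r) for k,r in ((0,.028),(1,.0345),(2,.041))]
    best=None
    c0=ray((144,208),f,.046)[:2]
    for o in(1,-1):
        def c(v): 
            return np.mean([map_coordinates(g,proj(circ(x,y,.056,r),f).T[::-1],order=1).mean() for x,y,r in rings(v,o)])
        for a in np.arange(0,6.28,.26):
            r=minimize(c,[*c0,a],method="Nelder-Mead",options=dict(initial_simplex=[[*c0,a],[c0[0]+.006,c0[1],a],[c0[0],c0[1]+.006,a],[*c0,a+.15]],xatol=1e-4))
            if best is None or r.fun<best[0]: best=(r.fun,r.x,rings(r.x,o))
    return best
E
python3 - <<'E'
from h import *
f=env.grab_frame("top")
for px in((257,145),(281,171),(252,188),(224,205),(254,218)):
    print(px,[(d,h,np.round(v,4).tolist(),round(s,3)) for d,h in((.034,.05),(.047,.05),(.047,.074),(.060,.05),(.06,.026)) for v,s in[fitcyl(f,px,0,d,h)]])
b=lap(f); print(b)
# plate: dark knob & silver disc
print(ray((308,213),f,.011))
E
```

```text
(257, 145) [(0.034, 0.05, [0.7076, -0.2763], np.float64(0.518)), (0.047, 0.05, [0.7069, -0.2701], np.float64(0.827)), (0.047, 0.074, [0.7007, -0.2702], np.float64(0.764)), (0.06, 0.05, [0.7023, -0.2696], np.float64(0.69)), (0.06, 0.026, [0.7119, -0.2699], np.float64(0.802))]
(281, 171) [(0.034, 0.05, [0.6188, -0.3582], np.float64(0.707)), (0.047, 0.05, [0.6142, -0.3526], np.float64(0.41)), (0.047, 0.074, [0.6071, -0.3519], np.float64(0.359)), (0.06, 0.05, [0.6101, -0.3496], np.float64(0.267)), (0.06, 0.026, [0.621, -0.3471], np.float64(0.303))]
(252, 188) [(0.034, 0.05, [0.5629, -0.2625], np.float64(0.705)), (0.047, 0.05, [0.5615, -0.2631], np.float64(0.798)), (0.047, 0.074, [0.5558, -0.2631], np.float64(0.712)), (0.06, 0.05, [0.557, -0.266], np.float64(0.515)), (0.06, 0.026, [0.5634, -0.2654], np.float64(0.572))]
(224, 205) [(0.034, 0.05, [0.5072, -0.1668], np.float64(0.634)), (0.047, 0.05, [0.5048, -0.1702], np.float64(0.878)), (0.047, 0.074, [0.5027, -0.172], np.float64(0.797)), (0.06, 0.05, [0.5022, -0.1764], np.float64(0.572)), (0.06, 0.026, [0.5096, -0.1728], np.float64(0.631))]
(254, 218) [(0.034, 0.05, [0.4679, -0.2585], np.float64(0.393)), (0.047, 0.05, [0.4646, -0.2691], np.float64(0.702)), (0.047, 0.074, [0.4613, -0.2674], np.float64(0.762)), (0.06, 0.05, [0.4621, -0.2678], np.float64(0.877)), (0.06, 0.026, [0.4635, -0.2676], np.float64(0.934))]
(np.float64(58.30315354104078), array([0.49282604, 0.0862899 , 3.32174132]), [(np.float64(0.4377322828346377), np.float64(0.07625605755228813), 0.028), (np.float64(0.5116833504623688), np.float64(0.13901941945012425), 0.0345), (np.float64(0.5290624824789456), np.float64(0.04359423529861008), 0.041)])
[ 0.47922508 -0.44604664  0.011     ]
```

```bash
python3 - <<'E'
from h import *
f=env.grab_frame("top"); s=env.grab_frame("scene")
hsv=cv2.cvtColor(f["color"],cv2.COLOR_RGB2HSV)
np.set_printoptions(linewidth=200)
print(hsv[180:198,243:262,1]);print(hsv[180:198,243:262,0])
for p in [(.707,-.27),(.5615,-.263),(.505,-.17),(.4635,-.2676),(.6188,-.358)]: print(p,proj([[*p,0],[*p,.05],[*p,.074]],s).round(0).tolist())
for nm,F,c in(("top",f,(215,130,80,100)),("scene",s,(215,170,90,80))):
    x,y,w,h=c; cv2.imwrite(f"pics/z_{nm}.png",cv2.resize(F["color"][y:y+h,x:x+w,::-1],None,fx=6,fy=6,interpolation=cv2.INTER_CUBIC))
E
```

```text
[[ 12  12  13  12  10  10  12  16  23  29  33  25  19  14  12  14  13  12   9]
 [ 11  12  11  11  12  17  31  43  58  74  68  61  52  34  17  10  13  14  13]
 [  9  11  11  13  17  34  63  86  95  96  95  93  81  72  41  20  13  14  14]
 [ 11  11  14  14  42  76  99 101 103 103  98  93  92  85  72  36  12  10  14]
 [ 13  13   8  29  84 109 106  97  95  89  99  88  97  90  83  60  17  13  12]
 [ 13  14  18  52  99 108 103  96  95  96  95  91  83  84  89  78  33  14  11]
 [ 15  16  20  67 102 100  86  95  95  96 102 101  95  81  87  86  44  16  13]
 [ 10  12  21  71  99  98  81  95  96 103 100  97 106  85  81  89  43  17  10]
 [ 14  14  22  76  93  93  93  98 101 105  93  91  92  90  85  85  48  15  13]
 [ 13  15  19  65  99  93  90 101 101  94 104  94  95  88  80  83  36  13  13]
 [  8  15  12  55 103  97  78  85 104  96  95  99  88  80  86  83  25  10  13]
 [ 11  11   8  23  85 106  90  85  84  89  89  89  86  79  94  68  24  12   9]
 [ 11  11  11  13  46  96  96  83  78  90  82  86  79  85  98  36  10  11   9]
 [ 12  11  12   8  25  55  90 105  95  89  90  96  99  88  48  18  11  13
[... 1030 characters left out ...]
65 44 21 15]
 [ 9 15 12 45 53 65 65 61 58 54 53 57 59 62 67 58 30 17 20]
 [23 13 15 10 43 67 61 65 63 60 62 64 68 61 66 38 25 19 15]
 [19 15 15 19 15 34 56 62 67 64 61 65 62 57 39 34 19 19 15]
 [20 19 17 17 19 20 19 39 39 53 53 60 45 34 19 19 30 15 19]
 [13 17 17 20 23  9 15 20 25 35 30 30 30 19 17 19 13 15 23]
 [19 21 20 13 19 23 15 20 20 23 23 21 21 19 15 17 15 15 17]]
(0.707, -0.27) [[282.0, 196.0], [282.0, 186.0], [283.0, 181.0]]
(0.5615, -0.263) [[255.0, 207.0], [255.0, 197.0], [255.0, 192.0]]
(0.505, -0.17) [[230.0, 203.0], [229.0, 193.0], [229.0, 188.0]]
(0.4635, -0.2676) [[236.0, 217.0], [236.0, 206.0], [236.0, 200.0]]
(0.6188, -0.358) [[281.0, 212.0], [282.0, 201.0], [282.0, 196.0]]
```

View pics/z_scene.png

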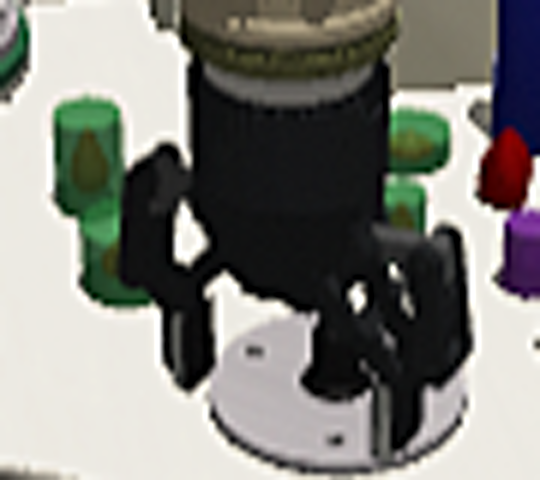

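View pics/z_top.png

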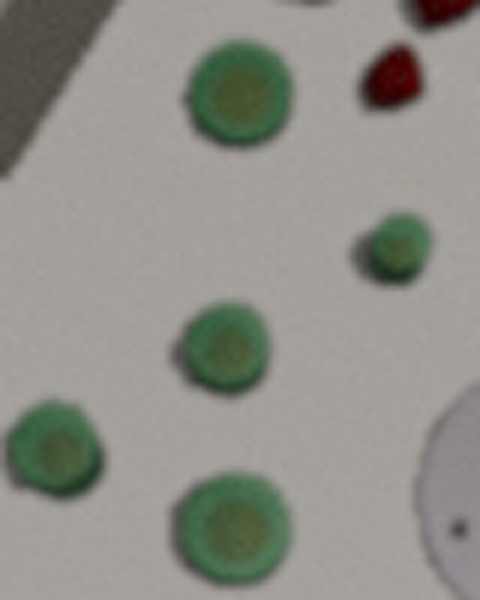

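The scene camera shows the tall blank at (229,199), with its top at row 187 as expected for 74 mm. The low disc is at (285,192). In the top view that leaves three to take: small green (281,171), middle (252,188) and large (254,218). The purple cylinder at (306,160) and the pink and yellow ones are look-alikes. The crops above confirm this, so I'll refine the positions next.

```bash
cat >> h.py <<'E'
def gm(im):
    h=cv2.cvtColor(im.astype(np.uint8),cv2.COLOR_RGB2HSV).astype(float); return np.clip((h[...,1]-25)/55,0,1)*(h[...,0]>25)*(h[...,0]<85)
def plate(f,px,z,hw=32):
    # plate disc: bluish gray vs warm white; fit top face by lower-saturation/b-r
    box=[int(px[0])-hw,int(px[1])-hw,2*hw+1,2*hw+1]
    im=f["color"][box[1]:box[1]+box[3],box[0]:box[0]+box[2]].astype(float); d=cv2.GaussianBlur(im,(0,0),1); M=d[...,2]-d[...,0]
    t=(M.min()+np.percentile(M,90))/2; m=(M>t).astype(np.uint8)
    return m,box
def knob(f,px,z,r,hw=10):
    g=cv2.cvtColor(f["color"],cv2.COLOR_RGB2GRAY).astype(float); b=g[int(px[1])-hw:int(px[1])+hw+1,int(px[0])-hw:int(px[0])+hw+1]
    M=np.clip((100-b)/60,0,1); yy,xx=np.mgrid[-hw:hw+1,-hw:hw+1]; c=[int(px[0])+(M*xx).sum()/M.sum(),int(px[1])+(M*yy).sum()/M.sum()]
    return c
E
python3 - <<'E'
from h import *
f=env.grab_frame("top")
for px,d,h in(((257,145),.06,.026),((281,171),.034,.05),((252,188),.047,.05),((224,205),.047,.074),((254,218),.06,.05)):
    v,s=fitcyl(f,px,0,d,h,mask=gm); print(px,np.round(v,4),round(s,3))
px=(308,213)
m,box=plate(f,px,0); 
n,l,st,ce=cv2.connectedComponentsWithStats(m); k=1+np.argmax(st[1:,4]); cs,_=cv2.findContours((l==k).astype(np.uint8),cv2.RETR_EXTERNAL,cv2.CHAIN_APPROX_NONE)
c=max(cs,key=len)[:,0]+box[:2]
W=np.array([ray(p,f,.011)[:2] for p in c]); r=minimize(lambda v:np.median(abs(np.hypot(*(W-v[:2]).T)-v[2])),[*W.mean(0),.0775],method="Nelder-Mead"); print("plate",r.x,r.fun,len(W))
k=knob(f,px,.045,.015); print("knob",k,ray(k,f,.04))
l=lap(f);print(l)
# lap disc check
for n,z in(("blank",0),):pass
im=f["color"].copy()
for x,y,r in l[2]:
    for p in proj(circ(x,y,.056,r),f): cv2.circle(im,tuple(np.round(p).astype(int)),0,(255,0,0))
for p in proj(circ(l[1][0],l[1][1],.046,.110),f): cv2.circle(im,tuple(np.round(p).astype(int)),0,(255,255,0))
for p in proj(circ(*r_[:2] if 0 else r_,.011,.0775) if 0 else circ(.479,-.446,.011,.0775),f): cv2.circle(im,tuple(np.round(p).astype(int)),0,(255,255,0))
cv2.imwrite("pics/ov.png",cv2.resize(im[160:260,90:350,::-1],None,fx=3,fy=3,interpolation=cv2.INTER_NEAREST))
E
```

```text
(257, 145) [ 0.7092 -0.2686] 0.768
(281, 171) [ 0.6138 -0.3549] 0.642
(252, 188) [ 0.5582 -0.2627] 0.736
(224, 205) [ 0.499  -0.1728] 0.753
(254, 218) [ 0.458 -0.267] 0.807
plate [ 0.48068783 -0.44514805  0.0758979 ] 0.0007417113067286207 131
knob [np.float64(307.8075070586281), np.float64(212.45690084703537)] [ 0.47757079 -0.44128868  0.04      ]
(np.float64(58.20015447799786), array([0.49281669, 0.0862603 , 3.32117466]), [(np.float64(0.437717260759656), np.float64(0.0762576753538875), 0.028), (np.float64(0.5117038819860492), np.float64(0.1389791220806827), 0.0345), (np.float64(0.5290289376003696), np.float64(0.04354410519505154), 0.041)])
```

View pics/ov.png

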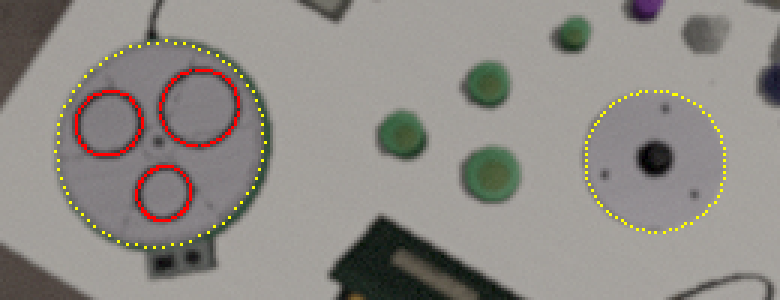

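```bash
python3 - <<'E'
from h import *
f=env.grab_frame("top")
im=cv2.resize(f["color"][130:240,205:335],None,fx=6,fy=6,interpolation=cv2.INTER_CUBIC)
for (x,y),d,h in(((.7092,-.2686),.06,.026),((.6165,-.3565),.034,.05),((.56,-.263),.047,.05),((.5027,-.172),.047,.074),((.461,-.2675),.06,.05)):
  for z,c in((0,(255,0,0)),(h,(255,255,0))):
    for p in proj(circ(x,y,z,d/2),f): cv2.circle(im,tuple(np.round((p-[205,130]+.5)*6-.5).astype(int)),1,c)
cv2.imwrite("pics/ov2.png",im[:,:,::-1])
E
```

```text
(no output)
```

View pics/ov2.png

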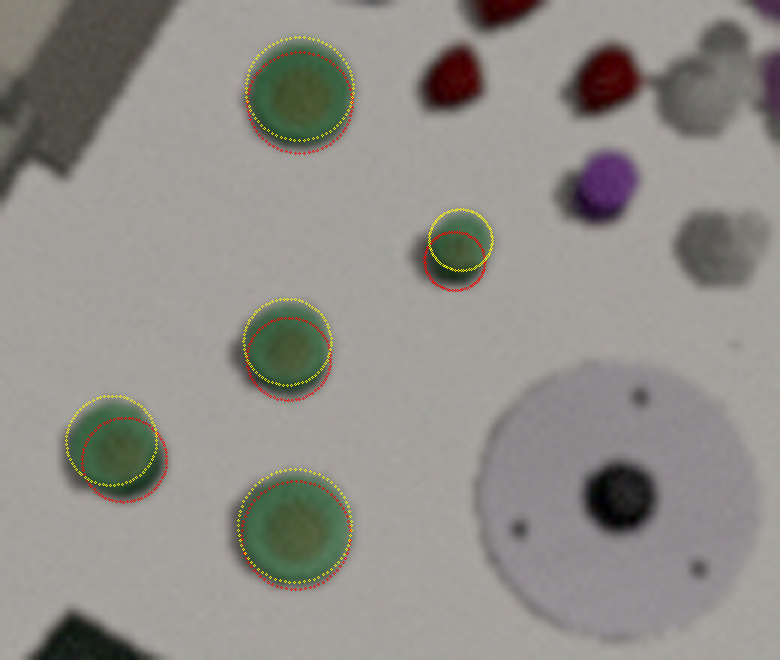

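```bash
python3 - <<'E'
from h import *
f=env.grab_frame("top")
for n,px,z in(("case lid L",(217,233),.17),("case lid R",(274,266),.17),("L z.05",(217,233),.05),("R z.05",(274,266),.05),("drawer nearest corner",(205,160),.2),("corner low",(205,160),.05),("drawer left",(138,125),.05),("drawer mid front",(170,148),.05),("same z.2",(170,148),.2),("purple top",(307,160),.05),("red",(281,143),.02),("bluebottle",(267,110),.2),("bluethings",(353,187),.03)):
    print(n,ray(px,f,z).round(3))
s=env.grab_frame("scene")
print(env.tip_of("pressure_plate","top"))
E
```

```text
case lid L [ 0.403 -0.166  0.17 ]
case lid R [ 0.313 -0.326  0.17 ]
L z.05 [ 0.411 -0.152  0.05 ]
R z.05 [ 0.309 -0.331  0.05 ]
drawer nearest corner [ 0.607 -0.131  0.2  ]
corner low [ 0.648 -0.108  0.05 ]
drawer left [0.766 0.117 0.05 ]
drawer mid front [0.688 0.008 0.05 ]
same z.2 [ 0.641 -0.031  0.2  ]
purple top [ 0.649 -0.441  0.05 ]
red [ 0.716 -0.358  0.02 ]
bluebottle [ 0.757 -0.306  0.2  ]
bluethings [ 0.563 -0.593  0.03 ]
[{'pixel': [309.2, 212.8], 'conf': 0.65}, {'pixel': [255.5, 219.8], 'conf': 0.32}]
```

```bash
cat > g.py <<'E'
import sys
from h import *
def go(*ts,yaw=None):
    s=env.state(); R=np.array(s["ee_rot"]); p=np.array(s["eef_pos"])
    from scipy.spatial.transform import Rotation as Ro
    y=np.arctan2(.322,.947) if yaw is None else yaw
    G=np.array([[np.cos(y),np.sin(y),0],[np.sin(y),-np.cos(y),0],[0,0,-1]])
    print("t",round(s["t"],2),"p",p.round(4),"w",round(float(s["width"]),4),"F",np.round(s["ft_force"],1))
    for t in ts: 
        d=np.array(t)-p; print(t,"cm",(R.T@d*100).round(2),"rot",Ro.from_matrix(R.T@G).as_rotvec().round(3),"rows",(np.linalg.norm(d)/.0417).round(1))
if __name__=="__main__":
    v=list(map(float,sys.argv[1:])); go(*[v[i:i+3] for i in range(0,len(v),3)])
E
python3 g.py .614 -.355 .23 .614 -.355 .1
```

```text
t 2.5 p [ 0.2334 -0.6864  0.2313] w 0.0854 F [-0.5 -0.6  0.6]
[0.614, -0.355, 0.23] cm [ 46.7  -19.12   0.12] rot [0. 0. 0.] rows 12.1
[0.614, -0.355, 0.1] cm [ 46.7  -19.12  13.12] rot [0. 0. 0.] rows 12.5
```

Request:
move_arm(plan=[75,3.8,-1.5,0,0,0,0,75,7.6,-3.1,0,0,0,0,75,11.4,-4.7,0,0,0,0,75,15.2,-6.2,0,0,0,0,75,19,-7.8,0,0,0,0], grip_force=40)

```text
t: 2.92
eef_pos: [0.3894, -0.5502, 0.2314]
ee_rot: [[0.947, 0.322, 0.0], [0.322, -0.947, -0.0], [0.0, 0.0, -1.0]]
ft_force: [0.6, -0.3, 0.5]
width: 0.0602
```

Request:
move_arm(plan=[75,3.8,-1.6,0,0,0,0,75,7.6,-3.1,0,0,0,0,75,11.4,-4.7,0,0,0,0,75,15.2,-6.2,0,0,0,0,75,19,-7.8,0,0,0,0])

```text
t: 3.33
eef_pos: [0.5456, -0.4138, 0.2316]
ee_rot: [[0.947, 0.322, 0.001], [0.322, -0.947, -0.001], [0.0, 0.001, -1.0]]
ft_force: [-0.4, -0.7, 0.0]
width: 0.0606
```

```bash
python3 - <<'E'
from h import *
s=env.grab_frame("scene"); f=env.grab_frame("top")
for nm,F,c in(("top",f,(215,130,110,100)),("scene",s,(205,165,110,80))):
    x,y,w,h=c; cv2.imwrite(f"pics/a_{nm}.png",cv2.resize(F["color"][y:y+h,x:x+w,::-1],None,fx=6,fy=6,interpolation=cv2.INTER_CUBIC))
E
python3 g.py .614 -.355 .1
```

```text
t 3.43 p [ 0.5513 -0.4075  0.2313] w 0.0602 F [0.3 0.1 0.1]
[0.614, -0.355, 0.1] cm [ 7.59 -2.84 13.17] rot [-0.002 -0.005  0.011] rows 3.7
```

View pics/a_scene.png

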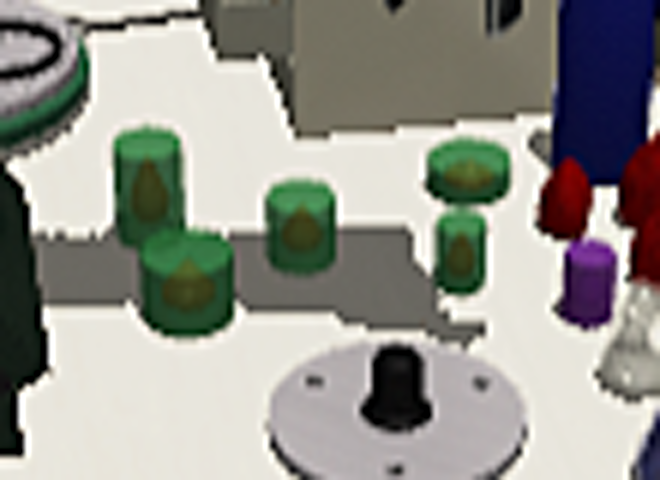

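The scene view is now unobstructed and confirms the choice: tall (230,196), large (236,212), middle (255,202), small (282,206), low (283,193), with purple at (303,212) left alone. I'll cross-check the positions from this camera.

```bash
python3 - <<'E'
from h import *
s=env.grab_frame("scene")
for px,d,h in(((283,193),.06,.026),((282,206),.034,.05),((255,202),.047,.05),((230,196),.047,.074),((236,212),.06,.05)):
    v,q=fitcyl(s,px,0,d,h,hw=13,mask=gm); print(px,np.round(v,4),round(q,3))
E
```

```text
(283, 193) [ 0.7066 -0.2721] 0.66
(282, 206) [ 0.6218 -0.3527] 0.552
(255, 202) [ 0.5609 -0.2621] 0.916
(230, 196) [ 0.4984 -0.1788] 0.742
(236, 212) [ 0.4643 -0.263 ] 0.787
```

```bash
python3 g.py .616 -.356 .1 .616 -.356 .018
```

```text
t 3.48 p [ 0.5479 -0.411   0.2312] w 0.0602 F [-1.3 -0.3 -0.1]
[0.616, -0.356, 0.1] cm [ 8.21 -2.95 13.14] rot [-0.001 -0.002  0.007] rows 3.8
[0.616, -0.356, 0.018] cm [ 8.2  -2.95 21.34] rot [-0.001 -0.002  0.007] rows 5.5
```

Request:
move_arm(plan=[75,4,-1.5,2,0,0,0,75,7.2,-2.6,4,0,0,0,75,8.2,-2.95,7,0,0,0,75,8.2,-2.95,10.5,0,0,0,75,8.2,-2.95,13.1,0,0,0])

```text
t: 3.9
eef_pos: [0.6156, -0.3552, 0.0979]
ee_rot: [[0.944, 0.33, 0.0], [0.33, -0.944, 0.002], [0.001, -0.002, -1.0]]
ft_force: [0.3, -0.8, -0.2]
width: 0.0604
```

```bash
python3 - <<'E'
from h import *
s=env.grab_frame("scene")
x,y,w,h=(205,145,130,100); cv2.imwrite(f"pics/b_scene.png",cv2.resize(s["color"][y:y+h,x:x+w,::-1],None,fx=6,fy=6,interpolation=cv2.INTER_CUBIC))
E
python3 g.py .616 -.356 .1 .616 -.356 .018
```

```text
t 3.95 p [ 0.6126 -0.355   0.093 ] w 0.0603 F [-2.   0.1 -2.3]
[0.616, -0.356, 0.1] cm [ 0.29  0.21 -0.7 ] rot [-0.006  0.004  0.007] rows 0.2
[0.616, -0.356, 0.018] cm [0.32 0.26 7.5 ] rot [-0.006  0.004  0.007] rows 1.8
```

View pics/b_scene.png

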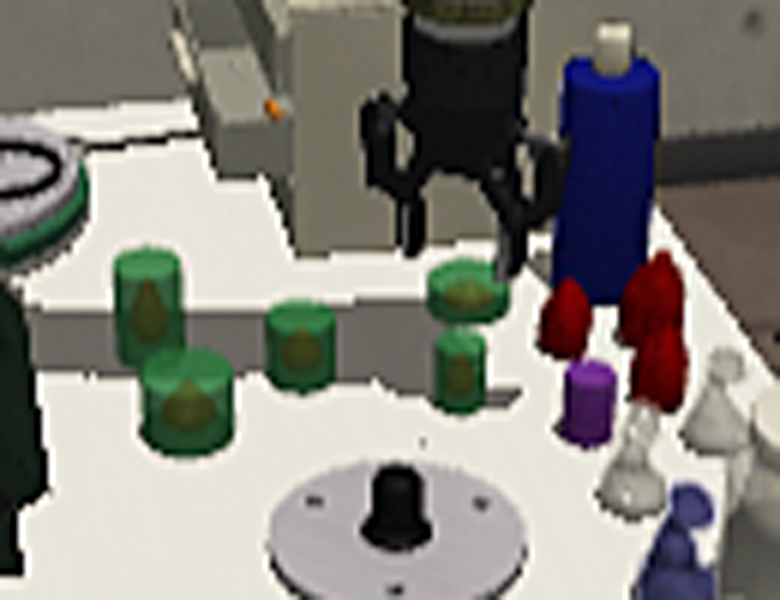

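Request:
move_arm(plan=[75,0.3,0.25,3,0,0,0,75,0.3,0.25,5.5,0,0,0,75,0.3,0.25,7,0,0,0,75,0.3,0.25,7.4,0,0,0,75,0.3,0.25,7.4,0,0,0])

```text
t: 4.37
eef_pos: [0.6151, -0.3567, 0.0188]
ee_rot: [[0.945, 0.328, -0.007], [0.328, -0.945, 0.005], [-0.005, -0.007, -1.0]]
ft_force: [0.7, -0.1, -0.2]
width: 0.0604
```

```bash
python3 - <<'E'
from h import *
s=env.grab_frame("scene"); f=env.grab_frame("top")
a=cv2.resize(s["color"][165:225,245:325,::-1],None,fx=5,fy=5,interpolation=cv2.INTER_CUBIC)
b=cv2.resize(f["color"][135:195,240:320,::-1],None,fx=5,fy=5,interpolation=cv2.INTER_CUBIC)
cv2.imwrite("pics/c.png",np.hstack([a,b]))
E
python3 g.py .616 -.356 .018
```

```text
t 4.47 p [ 0.6164 -0.357   0.0207] w 0.0603 F [ 0.5 -0.2  0.7]
[0.616, -0.356, 0.018] cm [-0.   -0.11  0.27] rot [-0.005  0.003  0.006] rows 0.1
```

View pics/c.png

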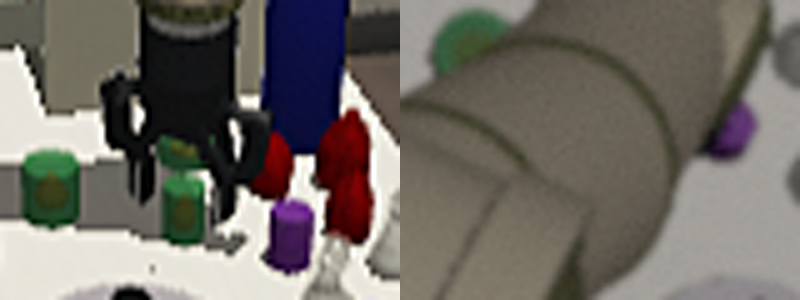

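```bash
python3 - <<'E'
from h import *
s=env.grab_frame("scene"); st=env.state()
p=np.array(st["eef_pos"]); y=np.array(st["ee_rot"])[:,1]
print((proj([p,p+y*.03,p-y*.03,[*p[:2],0],[*p[:2],.05]],s)-[245,165]+.5)*5)
a=cv2.resize(s["color"][165:225,245:325],None,fx=9,fy=9,interpolation=cv2.INTER_CUBIC)
for d,c in((0,(255,0,0)),(.0,(255,0,0))):
  for xy,c in(((.616,-.356),(255,0,0)),((.610,-.358),(255,255,0))):
   for z in(0,.05):
    for q in proj(circ(*xy,z,.017),s): cv2.circle(a,tuple(np.round((q-[245,165]+.5)*9-.5).astype(int)),1,c)
for q in proj([p+y*.03,p-y*.03,p],s): cv2.circle(a,tuple(np.round((q-[245,165]+.5)*9-.5).astype(int)),4,(255,0,255),-1)
cv2.imwrite("pics/d.png",a[:,:,::-1])
E
```

```text
[[182.33401723 215.16393289]
 [216.66031695 225.36343252]
 [148.62676804 205.14816703]
 [181.71800775 237.60437954]
 [183.20140136 183.54232877]]
```

View pics/d.png

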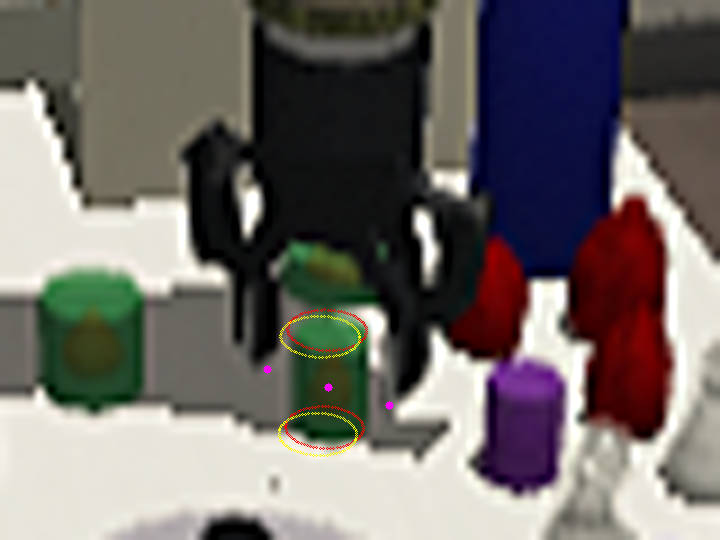

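Request:
move_arm(plan=[75,0,0,0.6,0,0,0,200,0,0,0.6,0,0,0,200,0,0,0.6,0,0,0,200,0,0,0.6,0,0,0,200,0,0,0.6,0,0,0], grip_force=40)

```text
t: 4.93
eef_pos: [0.6169, -0.357, 0.0157]
ee_rot: [[0.945, 0.328, -0.003], [0.328, -0.945, 0.003], [-0.002, -0.004, -1.0]]
ft_force: [-1.2, 0.8, 6.6]
width: 0.0329
```

Request:
move_arm(plan=[200,0,0,0,0,0,0,200,0,0,-2,0,0,0,200,0,0,-4,0,0,0,200,0,0,-6,0,0,0,200,0,0,-8,0,0,0])

```text
t: 5.35
eef_pos: [0.6168, -0.3571, 0.0961]
ee_rot: [[0.945, 0.328, -0.004], [0.328, -0.945, 0.003], [-0.003, -0.004, -1.0]]
ft_force: [1.1, 0.4, -0.4]
width: 0.0331
```

```bash
python3 - <<'E'
from h import *
s=env.grab_frame("scene"); 
cv2.imwrite("pics/e.png",cv2.resize(s["color"][145:225,205:325,::-1],None,fx=6,fy=6,interpolation=cv2.INTER_CUBIC))
E
python3 g.py .49 -.14 .15 .4377 .0763 .15
```

```text
t 5.4 p [ 0.6187 -0.3581  0.1005] w 0.0332 F [ 1.1 -0.3  1.2]
[0.49, -0.14, 0.15] cm [ -4.99 -24.83  -4.95] rot [-0.    -0.001  0.007] rows 6.2
[0.4377, 0.0763, 0.15] cm [ -2.83 -46.98  -4.94] rot [-0.    -0.001  0.007] rows 11.3
```

View pics/e.png

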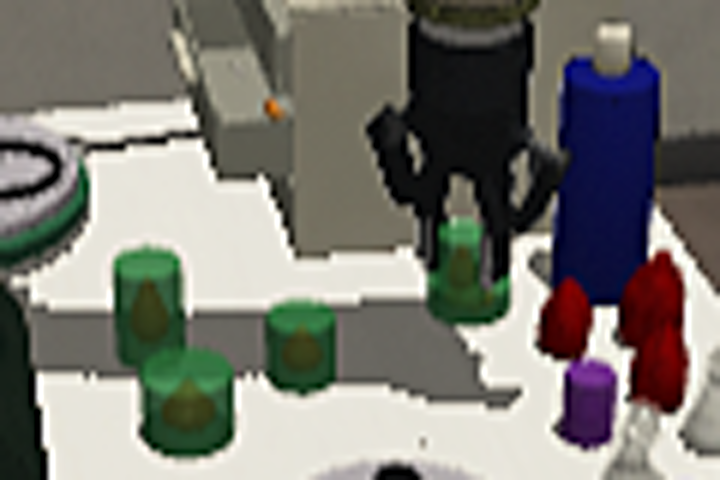

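Request:
move_arm(plan=[200,-0.8,-4,-2,0,0,0,200,-1.6,-8,-3.5,0,0,0,200,-2.4,-12,-5,0,0,0,200,-3.2,-16,-5,0,0,0,200,-4,-20,-5,0,0,0])

```text
t: 5.82
eef_pos: [0.5176, -0.1865, 0.1514]
ee_rot: [[0.945, 0.328, 0.003], [0.328, -0.945, 0.0], [0.003, 0.001, -1.0]]
ft_force: [1.5, -0.2, -1.5]
width: 0.0333
```

```bash
python3 g.py .49 -.13 .15 .4377 .0763 .15
```

```text
t 5.82 p [ 0.5176 -0.1865  0.1514] w 0.0333 F [ 1.5 -0.2 -1.5]
[0.49, -0.13, 0.15] cm [-0.76 -6.25  0.14] rot [ 0.001 -0.003  0.006] rows 1.5
[0.4377, 0.0763, 0.15] cm [  1.06 -27.45   0.13] rot [ 0.001 -0.003  0.006] rows 6.6
```

Request:
move_arm(plan=[200,0.1,-4,0,0,0,0,200,0.3,-8,0,0,0,0,200,0.5,-12,0,0,0,0,200,0.6,-16,0,0,0,0,200,0.8,-20,0,0,0,0])

```text
t: 6.23
eef_pos: [0.4586, 0.0066, 0.1513]
ee_rot: [[0.945, 0.327, 0.003], [0.327, -0.945, 0.0], [0.003, 0.001, -1.0]]
ft_force: [1.1, 0.6, -0.1]
width: 0.0328
```

```bash
python3 g.py .4377 .0763 .13
```

```text
t 6.23 p [0.4586 0.0066 0.1513] w 0.0328 F [ 1.1  0.6 -0.1]
[0.4377, 0.0763, 0.13] cm [ 0.3  -7.27  2.13] rot [ 0.001 -0.003  0.006] rows 1.8
```

Request:
move_arm(plan=[200,0.1,-4,0.5,0,0,0,200,0.3,-6.6,1,0,0,0,200,0.3,-7.25,1.6,0,0,0,200,0.3,-7.25,2.1,0,0,0,200,0.3,-7.25,2.1,0,0,0])

```text
t: 6.65
eef_pos: [0.4376, 0.0757, 0.1295]
ee_rot: [[0.945, 0.328, 0.002], [0.328, -0.945, -0.0], [0.002, 0.001, -1.0]]
ft_force: [0.2, -0.2, -1.1]
width: 0.0331
```

```bash
python3 - <<'E'
from h import *
s=env.grab_frame("scene"); f=env.grab_frame("top")
a=cv2.resize(s["color"][120:200,150:230,::-1],None,fx=5,fy=5,interpolation=cv2.INTER_CUBIC)
b=cv2.resize(f["color"][165:245,105:185,::-1],None,fx=5,fy=5,interpolation=cv2.INTER_CUBIC)
cv2.imwrite("pics/f.png",np.hstack([a,b]))
E
python3 g.py .4377 .0763 .062
```

```text
t 6.75 p [0.4381 0.0746 0.1301] w 0.0328 F [ 0.3 -0.7 -0.6]
[0.4377, 0.0763, 0.062] cm [ 0.   -0.18  6.81] rot [ 0.001 -0.003  0.004] rows 1.6
```

View pics/f.png

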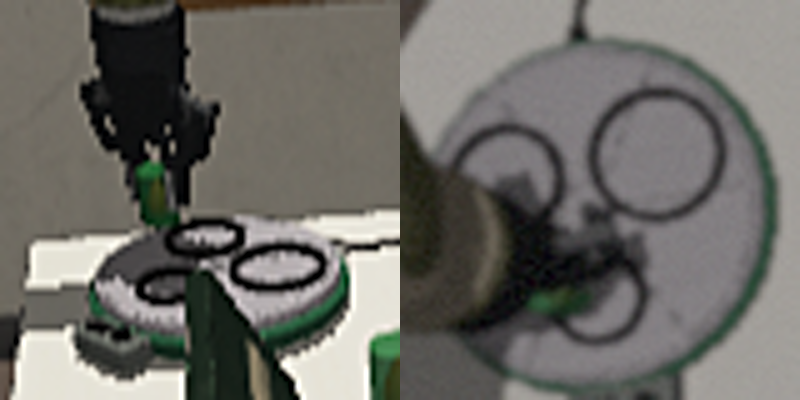

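```bash
python3 - <<'E'
from h import *
s=env.grab_frame("scene"); f=env.grab_frame("top")
R=[(.4377,.0763,.025,.031),(.5117,.139,.0315,.0375),(.529,.0435,.038,.044)]
def ov(F,x,y,w,h,S,fn):
    a=cv2.resize(F["color"][y:y+h,x:x+w],None,fx=S,fy=S,interpolation=cv2.INTER_CUBIC)
    d=lambda P,c:[cv2.circle(a,tuple(np.round((q-[x,y]+.5)*S-.5).astype(int)),1,c) for q in proj(P,F)]
    for r in R: d(circ(r[0],r[1],.056,r[2]),(255,0,0)); d(circ(r[0],r[1],.056,r[3]),(255,0,0))
    p=env.state()["eef_pos"]
    for z in(-.015,.035): d(circ(p[0],p[1],p[2]+z,.017),(255,255,0))
    return a[:,:,::-1]
cv2.imwrite("pics/g.png",np.hstack([ov(s,155,125,80,80,5,0),ov(f,105,165,80,80,5,0)]))
E
```

```text
(no output)
```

View pics/g.png

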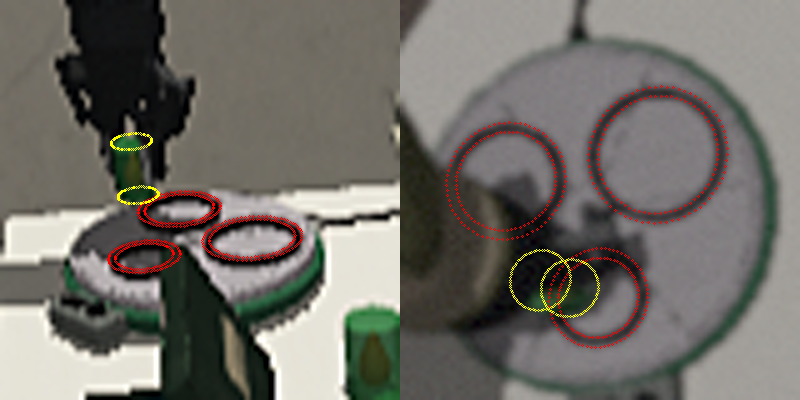

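Request:
move_arm(plan=[200,0,-0.15,2.5,0,0,0,200,0,-0.15,4.5,0,0,0,200,0,-0.15,6,0,0,0,200,0,-0.15,6.6,0,0,0,200,0,-0.15,6.75,0,0,0])

```text
t: 7.27
eef_pos: [0.4379, 0.0751, 0.0621]
ee_rot: [[0.946, 0.323, 0.002], [0.323, -0.946, -0.001], [0.002, 0.001, -1.0]]
ft_force: [-0.6, 0.3, -0.6]
width: 0.0333
```

```bash
python3 g.py .4377 .0763 .062
```

```text
t 7.27 p [0.4379 0.0751 0.0621] w 0.0333 F [-0.6  0.3 -0.6]
[0.4377, 0.0763, 0.062] cm [ 0.02 -0.12  0.01] rot [ 0.001 -0.002  0.001] rows 0.0
```

Request:
move_arm(plan=[200,0,-0.1,0.1,0,0,0,200,0,-0.1,0.2,0,0,0,200,0,-0.1,0.2,0,0,0,100,0,-0.1,0.1,0,0,0,90,0,-0.1,0.1,0,0,0])

```text
t: 7.68
eef_pos: [0.4382, 0.076, 0.0622]
ee_rot: [[0.946, 0.323, 0.004], [0.323, -0.947, -0.0], [0.004, 0.001, -1.0]]
ft_force: [-0.5, 0.2, 0.2]
width: 0.0547
```

Request:
move_arm(plan=[75,0,0,0,0,0,0,75,0,0,-1,0,0,0,75,0,0,-3.5,0,0,0,75,0,0,-7,0,0,0,75,0,0,-10,0,0,0])

```text
t: 8.1
eef_pos: [0.4375, 0.0758, 0.1637]
ee_rot: [[0.947, 0.323, 0.003], [0.323, -0.947, -0.0], [0.003, 0.001, -1.0]]
ft_force: [1.0, -0.3, 0.8]
width: 0.0605
```

```bash
python3 g.py .5 -.12 .15 .559 -.263 .15
```

```text
t 8.1 p [0.4375 0.0758 0.1637] w 0.0605 F [ 1.  -0.3  0.8]
[0.5, -0.12, 0.15] cm [-0.4  20.55  1.39] rot [ 0.001 -0.003  0.001] rows 4.9
[0.559, -0.263, 0.15] cm [ 0.57 35.99  1.41] rot [ 0.001 -0.003  0.001] rows 8.6
```

Request:
move_arm(plan=[45,0,4,0.3,0,0,0,45,0,8,0.6,0,0,0,45,0,12,0.9,0,0,0,45,0,16,1.2,0,0,0,45,0,20,1.4,0,0,0])

```text
t: 8.52
eef_pos: [0.5023, -0.1153, 0.1502]
ee_rot: [[0.946, 0.323, 0.003], [0.323, -0.946, -0.0], [0.003, 0.001, -1.0]]
ft_force: [1.3, 0.8, -0.5]
width: 0.0704
```

```bash
python3 - <<'E'
from h import *
s=env.grab_frame("scene"); f=env.grab_frame("top")
a=cv2.resize(s["color"][145:225,150:230,::-1],None,fx=5,fy=5,interpolation=cv2.INTER_CUBIC)
b=cv2.resize(f["color"][165:245,105:185,::-1],None,fx=5,fy=5,interpolation=cv2.INTER_CUBIC)
cv2.imwrite("pics/i.png",np.hstack([a,b]))
for h in(.046,):
    v,q=fitcyl(f,(144,222),.046,.034,.05,mask=gm,hw=12); print(v,q)
E
python3 g.py .559 -.263 .12
```

```text
[0.46084866 0.06725079] 0.30035937730169626
t 8.62 p [ 0.5034 -0.1205  0.1501] w 0.0705 F [ 0.3  0.6 -0.1]
[0.559, -0.263, 0.12] cm [ 0.79 15.26  3.09] rot [ 0.005 -0.004 -0.008] rows 3.7
```

View pics/i.png

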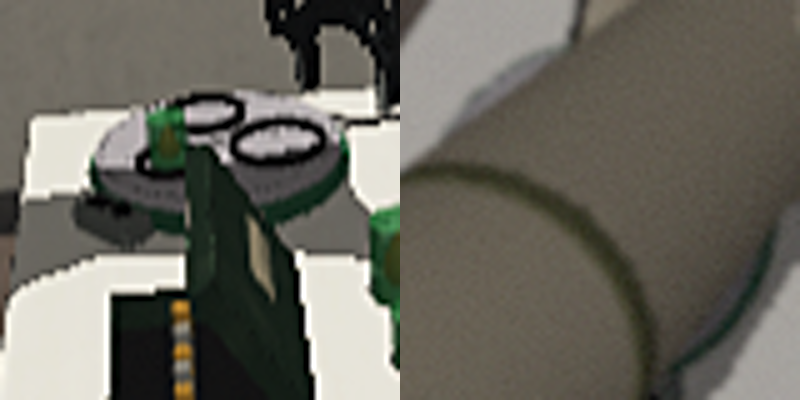

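The small blank stands upright in the small ring, at about (183,172) in the scene view. The middle blank is next.

Request:
move_arm(plan=[45,0.2,4,0.8,0,0,0,45,0.4,8,1.6,0,0,0,45,0.6,12,2.4,0,0,0,45,0.8,14.6,3,0,0,0,45,0.8,15.25,3.1,0,0,0])

```text
t: 9.03
eef_pos: [0.5598, -0.2685, 0.119]
ee_rot: [[0.951, 0.309, 0.006], [0.309, -0.951, -0.006], [0.004, 0.007, -1.0]]
ft_force: [0.3, 0.0, 0.2]
width: 0.0704
```

```bash
python3 - <<'E'
from h import *
s=env.grab_frame("scene")
cv2.imwrite("pics/j.png",cv2.resize(s["color"][145:225,205:325,::-1],None,fx=6,fy=6,interpolation=cv2.INTER_CUBIC))
E
python3 g.py .560 -.2625 .016
```

```text
t 9.08 p [ 0.5592 -0.267   0.1191] w 0.0704 F [ 0.  -1.1  0.3]
[0.56, -0.2625, 0.016] cm [ 0.18 -0.46 10.31] rot [ 0.006 -0.003 -0.013] rows 2.5
```

View pics/j.png

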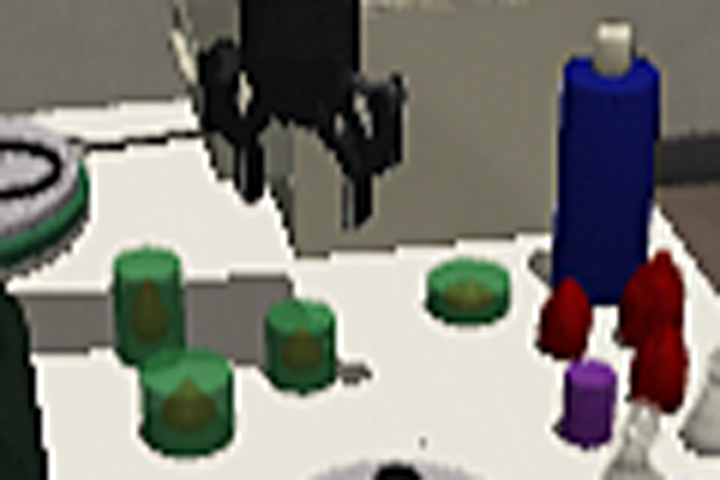

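Request:
move_arm(plan=[45,0.2,-0.4,3,0.005,0,-0.012,45,0.2,-0.4,6,0.005,0,-0.012,45,0.2,-0.4,9,0.005,0,-0.012,45,0.2,-0.4,10.4,0.005,0,-0.012,45,0.2,-0.4,10.4,0.005,0,-0.012])

```text
t: 9.5
eef_pos: [0.5585, -0.2602, 0.0123]
ee_rot: [[0.947, 0.323, -0.002], [0.323, -0.947, 0.003], [-0.001, -0.003, -1.0]]
ft_force: [0.3, 0.8, 0.6]
width: 0.0705
```

Request:
move_arm(plan=[160,0,0,0,0,0,0,160,0,0,0,0,0,0,160,0,0,0,0,0,0,160,0,0,0,0,0,0,160,0,0,0,0,0,0], grip_force=45)

```text
t: 9.92
eef_pos: [0.5591, -0.26, 0.0136]
ee_rot: [[0.946, 0.323, -0.0], [0.323, -0.946, 0.002], [0.001, -0.002, -1.0]]
ft_force: [-0.7, 1.7, 4.9]
width: 0.0459
```

```bash
python3 g.py .55 -.25 .14 .5 -.12 .15
```

```text
t 9.92 p [ 0.5591 -0.26    0.0136] w 0.0459 F [-0.7  1.7  4.9]
[0.55, -0.25, 0.14] cm [ -0.52  -1.27 -12.64] rot [-0.002 -0.001  0.001] rows 3.0
[0.5, -0.12, 0.15] cm [ -1.06 -15.19 -13.61] rot [-0.002 -0.001  0.001] rows 4.9
```

Request:
move_arm(plan=[160,0,0,-3,0,0,0,160,0,0,-7,0,0,0,160,0,0,-11,0,0,0,160,-0.2,-2,-13.6,0,0,0,160,-0.5,-6,-13.6,0,0,0])

```text
t: 10.33
eef_pos: [0.5387, -0.2102, 0.1557]
ee_rot: [[0.948, 0.317, 0.011], [0.317, -0.948, -0.003], [0.01, 0.006, -1.0]]
ft_force: [1.6, 0.8, -2.9]
width: 0.046
```

```bash
python3 g.py .5 -.12 .15 .5117 .139 .15
```

```text
t 10.33 p [ 0.5387 -0.2102  0.1557] w 0.046 F [ 1.6  0.8 -2.9]
[0.5, -0.12, 0.15] cm [-0.81 -9.79  0.5 ] rot [ 0.006 -0.01  -0.005] rows 2.4
[0.5117, 0.139, 0.15] cm [  8.5  -33.98   0.43] rot [ 0.006 -0.01  -0.005] rows 8.4
```

Request:
move_arm(plan=[160,-0.3,-4,0.3,0,-0.01,0,160,-0.6,-8,0.5,0,-0.01,0,160,0,-11.9,0.5,0,-0.01,0,160,1.4,-15.6,0.5,0,-0.01,0,160,2.8,-19.3,0.5,0,-0.01,0])

```text
t: 10.75
eef_pos: [0.5033, -0.017, 0.1504]
ee_rot: [[0.949, 0.316, 0.002], [0.316, -0.949, -0.006], [0.0, 0.007, -1.0]]
ft_force: [1.5, -0.5, -2.1]
width: 0.0457
```

```bash
python3 g.py  .5117 .139 .15
```

```text
t 10.75 p [ 0.5033 -0.017   0.1504] w 0.0457 F [ 1.5 -0.5 -2.1]
[0.5117, 0.139, 0.15] cm [  5.72 -14.53  -0.05] rot [ 0.007 -0.    -0.006] rows 3.7
```

Request:
move_arm(plan=[160,1.5,-3.8,0,0.007,0,-0.006,160,3,-7.6,0,0.007,0,-0.006,160,4.5,-11.4,0,0.007,0,-0.006,160,5.5,-14,0.5,0.007,0,-0.006,160,5.7,-14.5,1.5,0.007,0,-0.006])

```text
t: 11.17
eef_pos: [0.5123, 0.1452, 0.1356]
ee_rot: [[0.945, 0.328, 0.003], [0.328, -0.945, 0.004], [0.005, -0.003, -1.0]]
ft_force: [-0.1, -0.1, -2.8]
width: 0.0462
```

```bash
cat > ov.py <<'E'
from h import *
import sys
R=[(.4377,.0763,.025,.031),(.5117,.139,.0315,.0375),(.529,.0435,.038,.044)]
def run(out,r,off,h=.05):
    s=env.grab_frame("scene"); f=env.grab_frame("top"); p=env.state()["eef_pos"]
    def ov(F,x,y,w,hh,S):
        a=cv2.resize(F["color"][y:y+hh,x:x+w],None,fx=S,fy=S,interpolation=cv2.INTER_CUBIC)
        d=lambda P,c:[cv2.circle(a,tuple(np.round((q-[x,y]+.5)*S-.5).astype(int)),1,c) for q in proj(P,F)]
        for q in R: d(circ(q[0],q[1],.056,q[2]),(255,0,0))
        for z in(-off,h-off): d(circ(p[0],p[1],p[2]+z,r),(255,255,0))
        return a[:,:,::-1]
    cv2.imwrite(out,np.hstack([ov(s,150,125,80,80,5),ov(f,105,165,80,80,5)]))
run(sys.argv[1],float(sys.argv[2]),float(sys.argv[3]))
E
python3 ov.py pics/k.png .0235 .0136; python3 g.py  .5117 .139 .06
```

```text
t 11.27 p [0.5108 0.1402 0.1337] w 0.0459 F [-0.5 -0.4 -2. ]
[0.5117, 0.139, 0.06] cm [0.05 0.15 7.37] rot [-0.001  0.001  0.003] rows 1.8
```

View pics/k.png

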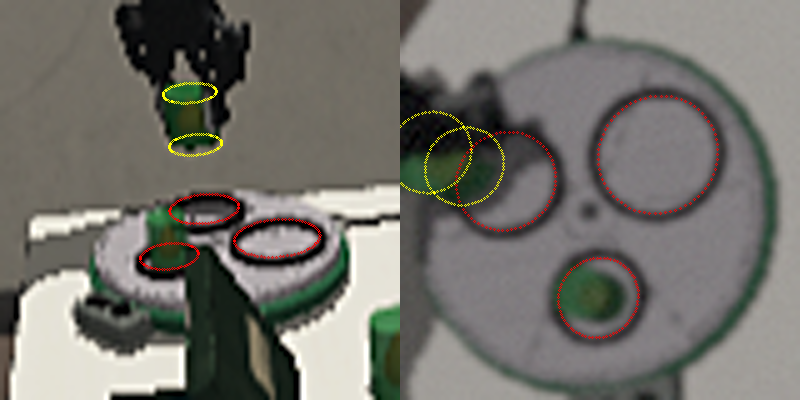

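Request:
move_arm(plan=[160,0,0.1,2.5,0,0,0,160,0,0.1,5,0,0,0,160,0,0.1,6.6,0,0,0,160,0,0.1,7.2,0,0,0,160,0,0.1,7.3,0,0,0])

```text
t: 11.68
eef_pos: [0.5105, 0.1373, 0.06]
ee_rot: [[0.946, 0.323, -0.003], [0.323, -0.946, -0.001], [-0.003, -0.0, -1.0]]
ft_force: [0.1, -0.7, -2.3]
width: 0.0461
```

```bash
python3 g.py  .5117 .139 .06
```

```text
t 11.68 p [0.5105 0.1373 0.06  ] w 0.0461 F [ 0.1 -0.7 -2.3]
[0.5117, 0.139, 0.06] cm [ 0.17 -0.12  0.  ] rot [-0.     0.003  0.001] rows 0.1
```

Request:
move_arm(plan=[160,0.1,-0.1,0.1,0,0,0,90,0.1,-0.1,0.1,0,0,0,65,0.1,-0.1,0.1,0,0,0,65,0.1,-0.1,0.1,0,0,0,65,0.1,-0.1,0.1,0,0,0])

```text
t: 12.1
eef_pos: [0.5115, 0.1387, 0.0598]
ee_rot: [[0.946, 0.323, -0.002], [0.323, -0.946, -0.001], [-0.002, -0.0, -1.0]]
ft_force: [0.3, 0.7, 0.4]
width: 0.0638
```

Request:
move_arm(plan=[65,0,0,-1.5,0,0,0,65,0,0,-5,0,0,0,65,0,0,-9,0,0,0,65,0,1,-10,0,0,0,65,-1,4,-10,0,0,0])

```text
t: 12.52
eef_pos: [0.5179, 0.1022, 0.1636]
ee_rot: [[0.944, 0.329, 0.006], [0.329, -0.944, 0.004], [0.007, -0.002, -1.0]]
ft_force: [0.7, 0.1, -0.7]
width: 0.0635
```

```bash
python3 g.py .49 -.1 .16 .459 -.266 .15
```

```text
t 12.52 p [0.5179 0.1022 0.1636] w 0.0635 F [ 0.7  0.1 -0.7]
[0.49, -0.1, 0.16] cm [-9.29 18.18  0.27] rot [-0.002 -0.007  0.007] rows 4.9
[0.459, -0.266, 0.15] cm [-17.68  32.84   1.18] rot [-0.002 -0.007  0.007] rows 8.9
```

Request:
move_arm(plan=[10,-1.8,3.6,0,0,0,0,10,-3.6,7.2,0,0,0,0,10,-5.4,10.8,0,0,0,0,10,-7.2,14.4,0,0,0,0,10,-9,18,0,0,0,0])

```text
t: 12.93
eef_pos: [0.4916, -0.0992, 0.163]
ee_rot: [[0.944, 0.329, 0.007], [0.329, -0.944, 0.004], [0.007, -0.001, -1.0]]
ft_force: [0.3, -1.3, 0.2]
width: 0.0822
```

```bash
python3 g.py .495 -.2 .16 .461 -.266 .15
```

```text
t 12.93 p [ 0.4916 -0.0992  0.163 ] w 0.0822 F [ 0.3 -1.3  0.2]
[0.495, -0.2, 0.16] cm [-3.    9.63  0.27] rot [-0.001 -0.007  0.008] rows 2.4
[0.461, -0.266, 0.15] cm [-8.4  14.75  1.22] rot [-0.001 -0.007  0.008] rows 4.1
```

Request:
move_arm(plan=[10,-1.2,3.9,0.1,0,-0.007,0.008,10,-2.4,7.7,0.2,0,-0.007,0.008,10,-4.5,11,0.5,0,-0.007,0.008,10,-7,13.6,0.8,0,-0.007,0.008,10,-8.4,14.75,1.2,0,-0.007,0.008])

```text
t: 13.35
eef_pos: [0.4592, -0.271, 0.1504]
ee_rot: [[0.948, 0.317, 0.001], [0.317, -0.948, -0.001], [0.0, 0.001, -1.0]]
ft_force: [-0.3, -0.1, -0.3]
width: 0.0822
```

```bash
cat > pk.py <<'E'
from h import *
import sys
# overlay in scene of a cylinder estimate and the finger positions
o,x,y,r,h=sys.argv[1],*map(float,sys.argv[2:6])
s=env.grab_frame("scene"); st=env.state(); p=np.array(st["eef_pos"]); Y=np.array(st["ee_rot"])[:,1]
X0,Y0,W,H,S=200,140,110,80,7
a=cv2.resize(s["color"][Y0:Y0+H,X0:X0+W],None,fx=S,fy=S,interpolation=cv2.INTER_CUBIC)
d=lambda P,c,k=1:[cv2.circle(a,tuple(np.round((q-[X0,Y0]+.5)*S-.5).astype(int)),k,c,-1) for q in proj(P,s)]
for z in(0,h): d(circ(x,y,z,r),(255,0,0))
w=st["width"]/2
d([p,p+Y*w,p-Y*w],(255,0,255),3)
cv2.imwrite(o,a[:,:,::-1])
E
python3 pk.py pics/l.png .461 -.266 .03 .05; python3 g.py .461 -.266 .014
```

```text
t 13.4 p [ 0.457  -0.2724  0.1497] w 0.0819 F [-2.1 -2.2 -0.3]
[0.461, -0.266, 0.014] cm [ 0.61 -0.49 13.57] rot [ 0.     0.002 -0.007] rows 3.3
```

View pics/l.png

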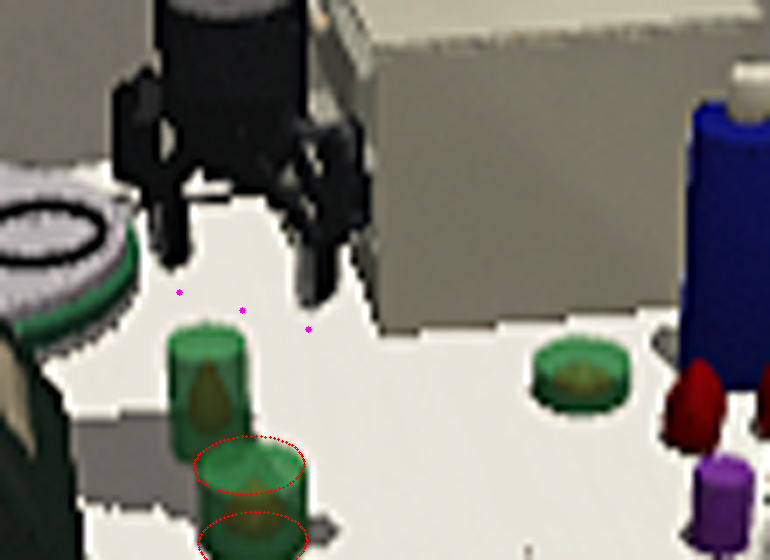

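Request:
move_arm(plan=[10,0.6,-0.4,3,0,0,-0.007,10,0.6,-0.4,6.5,0,0,-0.007,10,0.6,-0.4,10,0,0,-0.007,10,0.6,-0.4,13,0,0,-0.007,10,0.6,-0.4,13.6,0,0,-0.007])

```text
t: 13.82
eef_pos: [0.4597, -0.2657, 0.01]
ee_rot: [[0.947, 0.322, -0.006], [0.322, -0.947, 0.001], [-0.005, -0.003, -1.0]]
ft_force: [-0.6, 0.1, -0.3]
width: 0.0823
```

```bash
python3 pk.py pics/m.png .462 -.267 .03 .05; python3 g.py .461 -.266 .014
```

```text
t 13.87 p [ 0.4598 -0.2659  0.0109] w 0.0823 F [-0.4 -0.7  0.3]
[0.461, -0.266, 0.014] cm [ 0.1   0.05 -0.31] rot [-0.003  0.005  0.   ] rows 0.1
```

View pics/m.png

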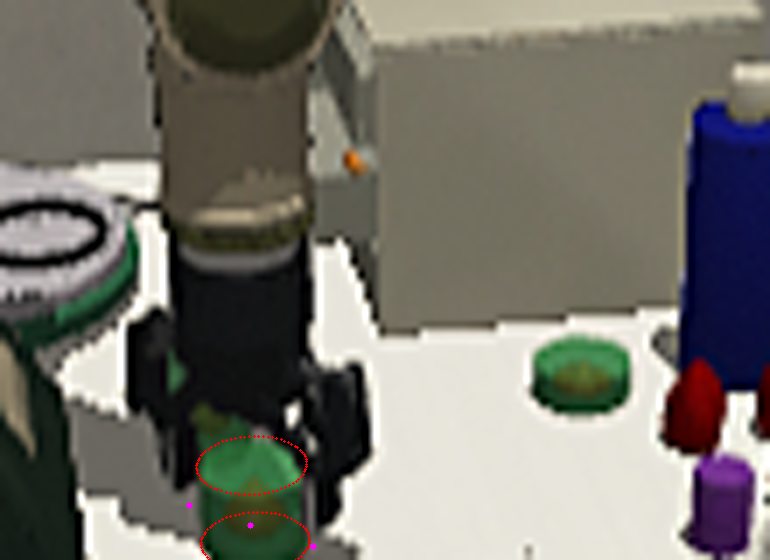

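Both fingers straddle the large blank, so I'll close on it.

Request:
move_arm(plan=[120,0,0,-0.3,0,0,0,120,0,0,-0.3,0,0,0,120,0,0,-0.3,0,0,0,120,0,0,-0.3,0,0,0,120,0,0,-0.3,0,0,0], grip_force=50)

```text
t: 14.28
eef_pos: [0.4606, -0.2663, 0.0158]
ee_rot: [[0.947, 0.322, -0.004], [0.322, -0.947, -0.0], [-0.003, -0.001, -1.0]]
ft_force: [-0.4, 1.0, 9.4]
width: 0.0588
```

```bash
python3 g.py .461 -.266 .17 .51 -.18 .17
```

```text
t 14.28 p [ 0.4606 -0.2663  0.0158] w 0.0588 F [-0.4  1.   9.4]
[0.461, -0.266, 0.17] cm [-1.000e-02 -3.000e-02 -1.542e+01] rot [-0.001  0.003 -0.   ] rows 3.7
[0.51, -0.18, 0.17] cm [  7.4   -6.6  -15.43] rot [-0.001  0.003 -0.   ] rows 4.4
```

Request:
move_arm(plan=[120,0,0,-3,0,0,0,120,0,0,-7,0,0,0,120,0,0,-11,0,0,0,120,0.5,-0.4,-14.5,0,0,0,120,3,-2.5,-15.4,0,0,0])

```text
t: 14.7
eef_pos: [0.4806, -0.2382, 0.1759]
ee_rot: [[0.949, 0.314, 0.002], [0.314, -0.949, -0.005], [0.0, 0.006, -1.0]]
ft_force: [1.7, -0.4, -4.0]
width: 0.059
```

```bash
python3 g.py  .505 -.15 .165  .529 .0435 .16
```

```text
t 14.7 p [ 0.4806 -0.2382  0.1759] w 0.059 F [ 1.7 -0.4 -4. ]
[0.505, -0.15, 0.165] cm [ 5.09 -7.61  1.05] rot [ 0.006 -0.    -0.008] rows 2.2
[0.529, 0.0435, 0.16] cm [ 13.45 -25.23   1.45] rot [ 0.006 -0.    -0.008] rows 6.9
```

Request:
move_arm(plan=[120,2.2,-3.3,0.4,0.006,0,-0.008,120,4.3,-6.6,0.8,0.006,0,-0.008,120,6.2,-10,1,0.006,0,-0.008,120,7.9,-13.5,1.1,0.006,0,-0.008,120,9.5,-17,1.2,0.006,0,-0.008])

```text
t: 15.12
eef_pos: [0.5173, -0.0451, 0.1639]
ee_rot: [[0.947, 0.322, 0.002], [0.322, -0.947, 0.001], [0.002, -0.0, -1.0]]
ft_force: [1.4, 0.2, -4.6]
width: 0.059
```

```bash
python3 g.py   .529 .0435 .14
```

```text
t 15.12 p [ 0.5173 -0.0451  0.1639] w 0.059 F [ 1.4  0.2 -4.6]
[0.529, 0.0435, 0.14] cm [ 3.96 -8.02  2.39] rot [-0.    -0.002 -0.   ] rows 2.2
```

Request:
move_arm(plan=[120,1.7,-3.5,0.2,0,0,0,120,3.3,-6.6,0.7,0,0,0,120,4,-7.9,1.5,0,0,0,120,4,-7.9,2.4,0,0,0,120,4,-8,2.4,0,0,0])

```text
t: 15.53
eef_pos: [0.5286, 0.0443, 0.1393]
ee_rot: [[0.946, 0.324, 0.0], [0.324, -0.946, 0.0], [0.0, -0.0, -1.0]]
ft_force: [0.1, -1.1, -3.7]
width: 0.0587
```

```bash
python3 ov.py pics/n.png .03 .0158; python3 g.py   .529 .0435 .0625
```

```text
t 15.63 p [0.5289 0.0424 0.1402] w 0.0586 F [ 1.1  0.6 -3.7]
[0.529, 0.0435, 0.0625] cm [ 0.04 -0.1   7.77] rot [ 0.    -0.001 -0.001] rows 1.9
```

View pics/n.png

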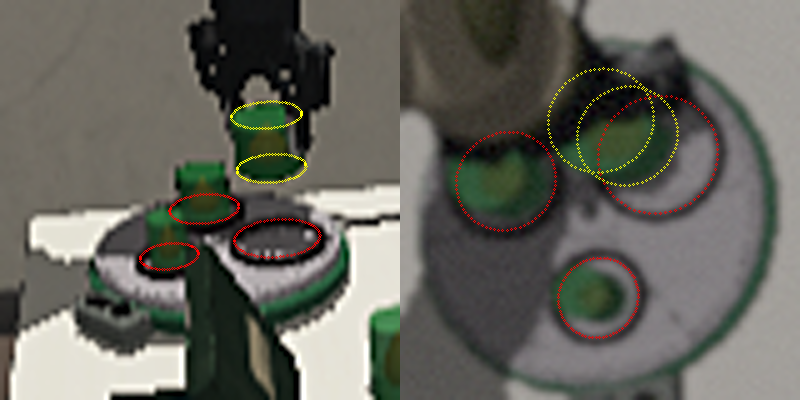

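The small and middle blanks both stand inside their rings. The held blank lines up with the large ring, so I'll lower it.

Request:
move_arm(plan=[120,0,-0.1,2.5,0,0,0,120,0,-0.1,5,0,0,0,120,0,-0.1,6.8,0,0,0,120,0,-0.1,7.5,0,0,0,120,0,-0.1,7.7,0,0,0])

```text
t: 16.05
eef_pos: [0.5281, 0.042, 0.0626]
ee_rot: [[0.948, 0.319, -0.001], [0.319, -0.948, -0.001], [-0.001, 0.0, -1.0]]
ft_force: [-0.8, 0.5, -2.9]
width: 0.0589
```

```bash
python3 g.py   .529 .0435 .062
```

```text
t 16.05 p [0.5281 0.042  0.0626] w 0.0589 F [-0.8  0.5 -2.9]
[0.529, 0.0435, 0.062] cm [ 0.13 -0.12  0.06] rot [ 0.     0.001 -0.003] rows 0.0
```

Request:
move_arm(plan=[120,0.1,-0.1,0.15,0,0,0,120,0.1,-0.1,0.15,0,0,0,50,0.1,-0.1,0.15,0,0,0,30,0.1,-0.1,0.1,0,0,0,30,0.1,-0.1,0.1,0,0,0])

```text
t: 16.47
eef_pos: [0.5295, 0.0433, 0.0626]
ee_rot: [[0.948, 0.319, 0.001], [0.319, -0.948, -0.0], [0.001, 0.001, -1.0]]
ft_force: [-0.1, 0.7, -0.3]
width: 0.0754
```

Request:
move_arm(plan=[30,0,0,0,0,0,0,30,0,0,-1.5,0,0,0,30,0,0,-5,0,0,0,30,0,0,-9,0,0,0,30,0,0.5,-11,0,0,0])

```text
t: 16.88
eef_pos: [0.5318, 0.0394, 0.1762]
ee_rot: [[0.947, 0.32, 0.004], [0.32, -0.948, 0.001], [0.004, 0.001, -1.0]]
ft_force: [0.7, 0.8, 0.3]
width: 0.0756
```

```bash
python3 g.py  .51 -.13 .17 .48 -.443 .17
```

```text
t 16.88 p [0.5318 0.0394 0.1762] w 0.0756 F [0.7 0.8 0.3]
[0.51, -0.13, 0.17] cm [-7.48 15.35  0.6 ] rot [ 0.001 -0.004 -0.002] rows 4.1
[0.48, -0.443, 0.17] cm [-20.33  44.05   0.58] rot [ 0.001 -0.004 -0.002] rows 11.6
```

Request:
move_arm(plan=[60,-1.8,3.7,0,0,0,0,60,-3.6,7.4,0,0,0,0,60,-5.4,11.2,0,0,0,0,60,-7.1,15,0,0,0,0,60,-8.8,18.7,0,0,0,0])

```text
t: 17.3
eef_pos: [0.5079, -0.1678, 0.1766]
ee_rot: [[0.947, 0.32, 0.005], [0.32, -0.947, 0.0], [0.005, 0.001, -1.0]]
ft_force: [1.0, -0.6, 1.1]
width: 0.0649
```

Request:
move_arm(plan=[75,-1.7,3.7,0,0,0,0,75,-3.4,7.4,0,0,0,0,75,-5.1,11.2,0,0,0,0,75,-6.9,15,0,0,0,0,75,-8.6,18.7,0,0,0,0])

```text
t: 17.72
eef_pos: [0.4856, -0.3746, 0.1769]
ee_rot: [[0.947, 0.32, 0.006], [0.32, -0.947, -0.0], [0.005, 0.002, -1.0]]
ft_force: [0.1, 1.0, 0.5]
width: 0.0606
```

```bash
python3 - <<'E'
from h import *
f=env.grab_frame("top"); s=env.grab_frame("scene")
for nm,px,d in(("s",(144,224),.034),("m",(125,201),.047),("l",(156,196),.06)):
    v,q=fitcyl(f,px,.046,d,.05,mask=gm,hw=14); print(nm,v.round(4),round(q,3))
a=cv2.resize(s["color"][130:210,150:230,::-1],None,fx=5,fy=5,interpolation=cv2.INTER_CUBIC)
b=cv2.resize(f["color"][165:245,105:185,::-1],None,fx=5,fy=5,interpolation=cv2.INTER_CUBIC)
cv2.imwrite("pics/o.png",np.hstack([a,b]))
x,y,S=225,195,8
a=cv2.resize(s["color"][y:y+70,x:x+85],None,fx=S,fy=S,interpolation=cv2.INTER_CUBIC)
d=lambda P,c:[cv2.circle(a,tuple(np.round((q-[x,y]+.5)*S-.5).astype(int)),1,c) for q in proj(P,s)]
c=(.480,-.445)
d(circ(*c,.011,.0775),(255,0,0));d(circ(*c,.017,.021),(255,0,0));d(circ(*c,.053,.015),(255,255,0))
cv2.imwrite("pics/p.png",a[:,:,::-1])
E
python3 g.py  .48 -.445 .17
```

```text
s [0.4387 0.0795] 0.751
m [0.5124 0.1404] 0.8
l [0.5313 0.046 ] 0.85
t 17.82 p [ 0.4837 -0.3807  0.1768] w 0.0601 F [-0.4  0.7  0. ]
[0.48, -0.445, 0.17] cm [-2.36  6.    0.71] rot [ 0.006 -0.004 -0.011] rows 1.6
```

View pics/o.png

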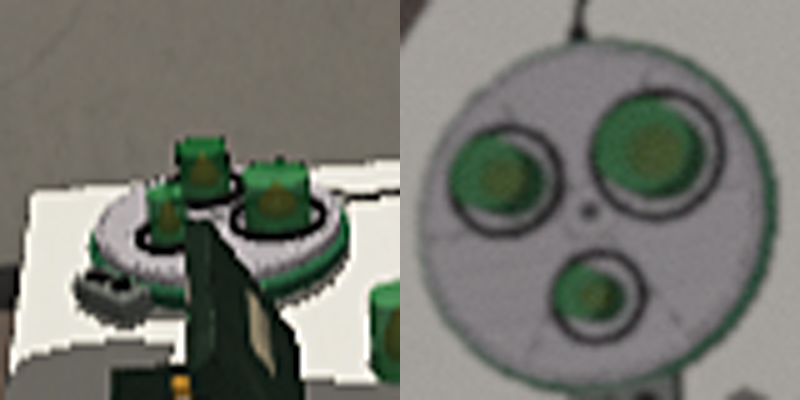

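View pics/p.png

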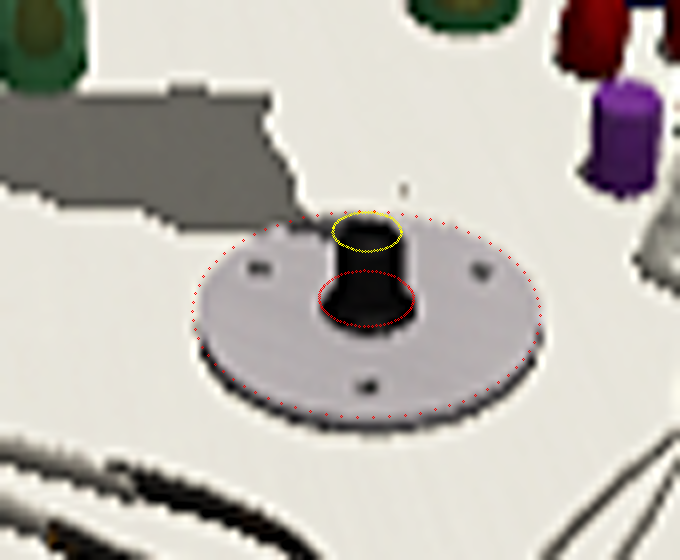

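```bash
python3 g.py  .479 -.446 .09 .479 -.446 .021
```

```text
t 17.82 p [ 0.4837 -0.3807  0.1768] w 0.0601 F [-0.4  0.7  0. ]
[0.479, -0.446, 0.09] cm [-2.51  6.01  8.71] rot [ 0.006 -0.004 -0.011] rows 2.6
[0.479, -0.446, 0.021] cm [-2.54  5.97 15.61] rot [ 0.006 -0.004 -0.011] rows 4.1
```

Request:
move_arm(plan=[75,-1.5,3.5,1,0.006,-0.004,-0.011,75,-2.4,5.8,3,0.006,-0.004,-0.011,75,-2.5,6,6,0.006,-0.004,-0.011,75,-2.5,6,8.5,0.006,-0.004,-0.011,75,-2.5,6,8.5,0.006,-0.004,-0.011])

```text
t: 18.23
eef_pos: [0.4769, -0.4441, 0.0876]
ee_rot: [[0.947, 0.321, -0.006], [0.321, -0.947, 0.005], [-0.004, -0.006, -1.0]]
ft_force: [0.1, 1.1, 0.4]
width: 0.0601
```

```bash
python3 - <<'E'
from h import *
s=env.grab_frame("scene"); st=env.state(); p=np.array(st["eef_pos"]); Y=np.array(st["ee_rot"])[:,1]
x,y,S=225,175,7
a=cv2.resize(s["color"][y:y+85,x:x+85],None,fx=S,fy=S,interpolation=cv2.INTER_CUBIC)
d=lambda P,c,k=1:[cv2.circle(a,tuple(np.round((q-[x,y]+.5)*S-.5).astype(int)),k,c,-1) for q in proj(P,s)]
d([p,p+Y*.03,p-Y*.03],(255,0,255),3); d([[p[0],p[1],.053]],(0,255,0),3)
cv2.imwrite("pics/q.png",a[:,:,::-1])
E
python3 g.py  .479 -.446 .021
```

```text
t 18.28 p [ 0.4779 -0.4443  0.09  ] w 0.0603 F [ 1.   1.  -0.5]
[0.479, -0.446, 0.021] cm [0.07 0.22 6.9 ] rot [-0.004  0.002  0.   ] rows 1.7
```

View pics/q.png

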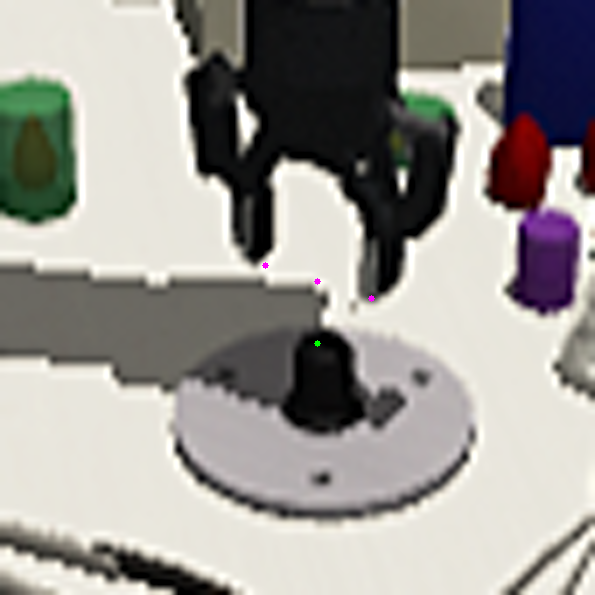

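Request:
move_arm(plan=[75,0.1,0.25,2.5,-0.004,0.002,0,75,0.1,0.25,5,-0.004,0.002,0,75,0.1,0.25,6.5,-0.004,0.002,0,75,0.1,0.25,6.8,-0.004,0.002,0,75,0.1,0.25,6.8,-0.004,0.002,0])

```text
t: 18.7
eef_pos: [0.4801, -0.4457, 0.0228]
ee_rot: [[0.946, 0.323, -0.0], [0.323, -0.946, 0.0], [-0.0, -0.001, -1.0]]
ft_force: [-0.2, 0.1, 0.2]
width: 0.0603
```

Request:
move_arm(plan=[75,0,0,0,0,0,0,220,0,0,0,0,0,0,220,0,0,0,0,0,0,220,0,0,0,0,0,0,220,0,0,0,0,0,0], grip_force=80)

```text
t: 19.12
eef_pos: [0.4808, -0.4462, 0.0247]
ee_rot: [[0.946, 0.323, 0.001], [0.323, -0.946, -0.001], [0.001, 0.001, -1.0]]
ft_force: [-1.4, 1.9, 10.8]
width: 0.0276
```

```bash
python3 g.py  .479 -.446 .2
```

```text
t 19.12 p [ 0.4808 -0.4462  0.0247] w 0.0276 F [-1.4  1.9 10.8]
[0.479, -0.446, 0.2] cm [ -0.15  -0.06 -17.53] rot [ 0.001 -0.001  0.001] rows 4.2
```

Request:
move_arm(plan=[220,0,0,-2,0,0,0,220,0,0,-5,0,0,0,220,0,0,-9,0,0,0,220,0,0,-13,0,0,0,220,0,0,-16,0,0,0])

```text
t: 19.53
eef_pos: [0.4806, -0.4463, 0.1879]
ee_rot: [[0.947, 0.323, 0.003], [0.323, -0.947, -0.002], [0.002, 0.003, -1.0]]
ft_force: [0.6, -0.6, -4.0]
width: 0.0279
```

```bash
python3 - <<'E'
from h import *
s=env.grab_frame("scene"); st=env.state(); p=np.array(st["eef_pos"])
x,y,S=215,125,6
a=cv2.resize(s["color"][y:y+95,x:x+120],None,fx=S,fy=S,interpolation=cv2.INTER_CUBIC)
d=lambda P,c,k=1:[cv2.circle(a,tuple(np.round((q-[x,y]+.5)*S-.5).astype(int)),k,c,-1) for q in proj(P,s)]
d(circ(p[0],p[1],p[2]-.0247,.0775),(255,0,0)); d(circ(p[0],p[1],p[2]-.0247+.011,.0775),(255,0,0))
cv2.imwrite("pics/r.png",a[:,:,::-1])
E
python3 g.py .50 -.2 .22 .51 -.13 .22 .4928 .0863 .22
```

```text
t 19.58 p [ 0.4825 -0.448   0.1935] w 0.0273 F [ 0.9 -1.3  0.1]
[0.5, -0.2, 0.22] cm [  9.67 -22.89  -2.8 ] rot [ 0.009 -0.006  0.   ] rows 6.0
[0.51, -0.13, 0.22] cm [ 12.87 -29.19  -2.84] rot [ 0.009 -0.006  0.   ] rows 7.7
[0.4928, 0.0863, 0.22] cm [ 18.22 -50.22  -3.01] rot [ 0.009 -0.006  0.   ] rows 12.8
```

View pics/r.png

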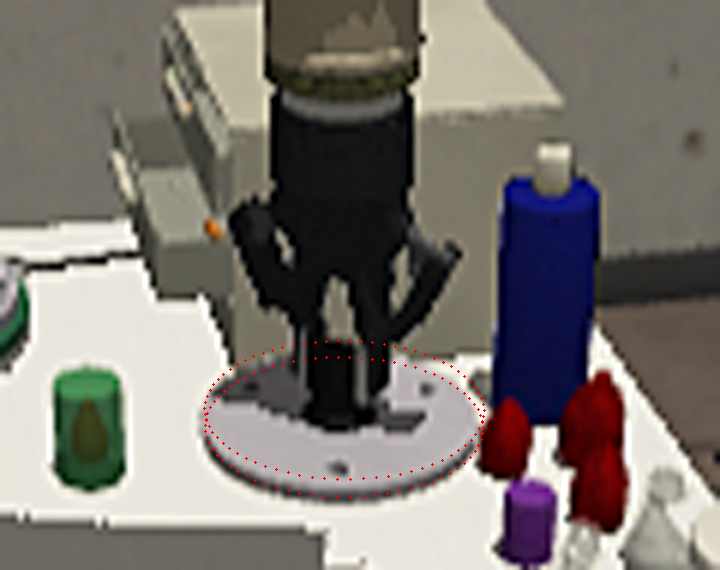

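Request:
move_arm(plan=[220,0.5,-1,-2.5,0.005,-0.005,0,220,2,-4,-4.5,0.005,-0.005,0,220,3.4,-7.4,-6.2,0.005,-0.005,0,220,4.8,-11,-6.7,0.005,-0.005,0,220,6.2,-14.6,-6.7,0.005,-0.005,0])

```text
t: 20.0
eef_pos: [0.4935, -0.2882, 0.2612]
ee_rot: [[0.947, 0.321, 0.005], [0.321, -0.947, -0.005], [0.003, 0.006, -1.0]]
ft_force: [1.3, 0.2, -5.0]
width: 0.0276
```

```bash
python3 g.py .502 -.13 .26 .4928 .0863 .26
```

```text
t 20.0 p [ 0.4935 -0.2882  0.2612] w 0.0276 F [ 1.3  0.2 -5. ]
[0.502, -0.13, 0.26] cm [  5.89 -14.7    0.04] rot [ 0.006 -0.003 -0.001] rows 3.8
[0.4928, 0.0863, 0.26] cm [ 11.97 -35.48  -0.06] rot [ 0.006 -0.003 -0.001] rows 9.0
```

Request:
move_arm(plan=[220,1.5,-3.7,0,0.005,-0.003,0,220,3,-7.4,0,0.005,-0.003,0,220,4.4,-11.1,0,0.005,-0.003,0,220,5.9,-14.8,0,0.005,-0.003,0,220,7,-18.6,0,0.005,-0.003,0])

```text
t: 20.42
eef_pos: [0.4998, -0.0876, 0.2603]
ee_rot: [[0.947, 0.321, 0.001], [0.321, -0.947, -0.001], [0.0, 0.001, -1.0]]
ft_force: [1.3, 1.2, -4.0]
width: 0.0277
```

```bash
python3 g.py .4928 .0863 .24
```

```text
t 20.42 p [ 0.4998 -0.0876  0.2603] w 0.0277 F [ 1.3  1.2 -4. ]
[0.4928, 0.0863, 0.24] cm [  4.93 -16.69   2.01] rot [ 0.001 -0.    -0.001] rows 4.2
```

Request:
move_arm(plan=[220,1.2,-4,0,0,0,0,220,2.4,-8,0,0,0,0,220,3.6,-12,0,0,0,0,220,4.6,-15.3,0,0,0,0,220,4.9,-16.6,0.5,0,0,0])

```text
t: 20.83
eef_pos: [0.4924, 0.0915, 0.2558]
ee_rot: [[0.945, 0.327, 0.002], [0.327, -0.945, 0.002], [0.003, -0.001, -1.0]]
ft_force: [-0.5, 1.5, -3.8]
width: 0.028
```

```bash
python3 g.py .4928 .0863 .145
```

```text
t 20.83 p [0.4924 0.0915 0.2558] w 0.028 F [-0.5  1.5 -3.8]
[0.4928, 0.0863, 0.145] cm [-0.16  0.51 11.08] rot [-0.001 -0.003  0.005] rows 2.7
```

Request:
move_arm(plan=[220,-0.1,0.4,2.5,0,-0.003,0.005,220,-0.1,0.5,5.5,0,-0.003,0.005,220,-0.1,0.5,8.5,0,-0.003,0.005,220,-0.1,0.5,10.6,0,-0.003,0.005,220,-0.1,0.5,11,0,-0.003,0.005])

```text
t: 21.25
eef_pos: [0.4912, 0.0861, 0.1428]
ee_rot: [[0.947, 0.323, -0.006], [0.323, -0.947, -0.001], [-0.006, -0.001, -1.0]]
ft_force: [-1.4, 0.1, -4.2]
width: 0.0272
```

```bash
cat > fin.py <<'E'
from h import *
import sys
s=env.grab_frame("scene"); f=env.grab_frame("top"); p=np.array(env.state()["eef_pos"])
c=(.4928,.0863)
zp=float(sys.argv[2]) if len(sys.argv)>2 else p[2]-.0247
def ov(F,x,y,w,hh,S):
    a=cv2.resize(F["color"][y:y+hh,x:x+w],None,fx=S,fy=S,interpolation=cv2.INTER_CUBIC)
    d=lambda P,c:[cv2.circle(a,tuple(np.round((q-[x,y]+.5)*S-.5).astype(int)),1,c) for q in proj(P,F)]
    d(circ(*c,zp,.0775),(255,0,0)); d(circ(*c,zp+.011,.0775),(255,255,0))
    return a[:,:,::-1]
cv2.imwrite(sys.argv[1],np.hstack([ov(s,150,115,80,90,5),ov(f,100,160,80,90,5)]))
E
python3 fin.py pics/s.png; python3 g.py .4928 .0863 .122
```

```text
t 21.35 p [0.4926 0.0864 0.1452] w 0.0278 F [ 0.3 -0.2 -4.7]
[0.4928, 0.0863, 0.122] cm [0.02 0.02 2.32] rot [-0.001  0.003  0.   ] rows 0.6
```

View pics/s.png

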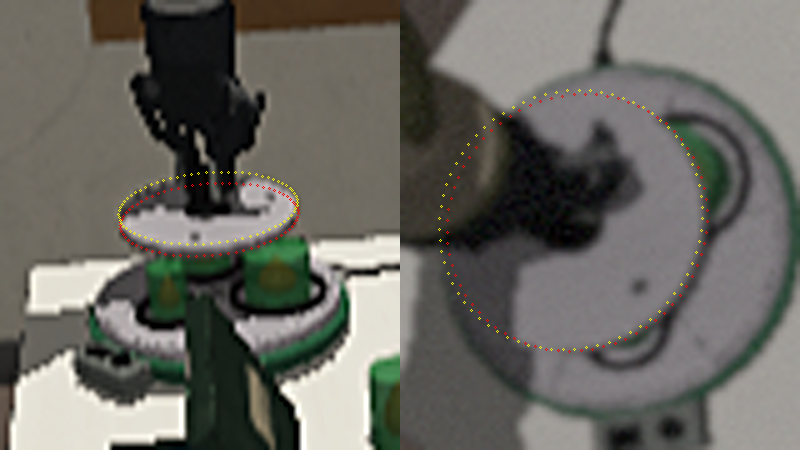

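Request:
move_arm(plan=[220,0,0,0.8,0,0.003,0,220,0,0,1.5,0,0.003,0,220,0,0,2,0,0.003,0,220,0,0,2.2,0,0.003,0,220,0,0,2.3,0,0.003,0])

```text
t: 21.77
eef_pos: [0.4926, 0.0864, 0.1221]
ee_rot: [[0.947, 0.322, -0.0], [0.322, -0.947, 0.001], [0.0, -0.001, -1.0]]
ft_force: [-0.7, 0.4, -4.9]
width: 0.0278
```

```bash
python3 g.py .4928 .0863 .1205
```

```text
t 21.77 p [0.4926 0.0864 0.1221] w 0.0278 F [-0.7  0.4 -4.9]
[0.4928, 0.0863, 0.1205] cm [0.02 0.01 0.16] rot [-0.001 -0.     0.   ] rows 0.0
```

Request:
move_arm(plan=[220,0,0,0.05,0,0,0,220,0,0,0.1,0,0,0,220,0,0,0.15,0,0,0,220,0,0,0.2,0,0,0,220,0,0,0.2,0,0,0])

```text
t: 22.18
eef_pos: [0.4928, 0.0865, 0.1207]
ee_rot: [[0.947, 0.322, 0.001], [0.322, -0.947, 0.001], [0.001, -0.001, -1.0]]
ft_force: [-0.9, 0.1, 3.0]
width: 0.028
```

Request:
move_arm(plan=[185,0,0,0,0,0,0,150,0,0,0,0,0,0,100,0,0,0,0,0,0,75,0,0,0,0,0,0,75,0,0,0,0,0,0])

```text
t: 22.6
eef_pos: [0.493, 0.0866, 0.1208]
ee_rot: [[0.947, 0.322, 0.001], [0.322, -0.947, 0.001], [0.001, -0.001, -1.0]]
ft_force: [-0.6, 0.7, 0.0]
width: 0.0603
```

Request:
move_arm(plan=[75,0,0,-1,0,0,0,75,0,0,-3,0,0,0,75,0,0,-6,0,0,0,75,0,0,-9.5,0,0,0,75,0,0,-13,0,0,0])

```text
t: 23.02
eef_pos: [0.4922, 0.0862, 0.2527]
ee_rot: [[0.947, 0.322, -0.0], [0.322, -0.947, 0.001], [0.0, -0.001, -1.0]]
ft_force: [0.8, 0.4, -0.8]
width: 0.0604
```

```bash
python3 g.py .5 -.2 .25
```

```text
t 23.02 p [0.4922 0.0862 0.2527] w 0.0604 F [ 0.8  0.4 -0.8]
[0.5, -0.2, 0.25] cm [-8.5  27.35  0.23] rot [-0.001 -0.     0.001] rows 6.9
```

Request:
move_arm(plan=[75,-1.2,3.8,0,0,0,0,75,-2.4,7.6,0,0,0,0,75,-3.6,11.4,0,0,0,0,75,-4.8,15.2,0,0,0,0,75,-6,19,0,0,0,0])

```text
t: 23.43
eef_pos: [0.4964, -0.1147, 0.2536]
ee_rot: [[0.946, 0.323, 0.001], [0.323, -0.946, 0.001], [0.001, -0.001, -1.0]]
ft_force: [0.3, 0.2, -1.0]
width: 0.0604
```

Request:
move_arm(plan=[75,-1.2,3.8,0,0,0,0,75,-2.4,7.6,0,0,0,0,75,-3.6,11.4,0,0,0,0,75,-4.8,15.2,0,0,0,0,75,-6,19,0,0,0,0])

```text
t: 23.85
eef_pos: [0.5005, -0.3158, 0.2543]
ee_rot: [[0.946, 0.323, 0.002], [0.323, -0.946, 0.001], [0.002, -0.001, -1.0]]
ft_force: [0.5, 0.4, 0.3]
width: 0.0602
```

```bash
python3 fin.py pics/t.png .096; python3 - <<'E'
from h import *
f=env.grab_frame("top"); s=env.grab_frame("scene")
cv2.imwrite("pics/u.png",np.hstack([f["color"][100:300,60:380,::-1],s["color"][120:320,130:450,::-1]]))
cv2.imwrite("pics/v.png",cv2.resize(s["color"][130:220,150:310,::-1],None,fx=5,fy=5,interpolation=cv2.INTER_CUBIC))
E
```

```text
(no output)
```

View pics/t.png

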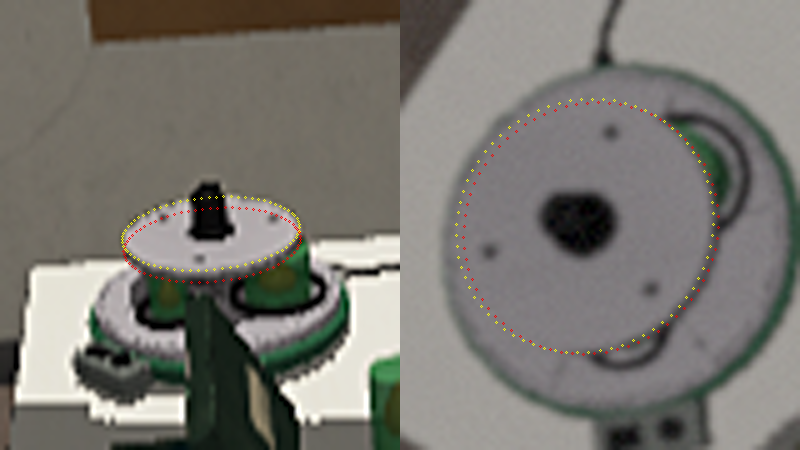

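View pics/v.png

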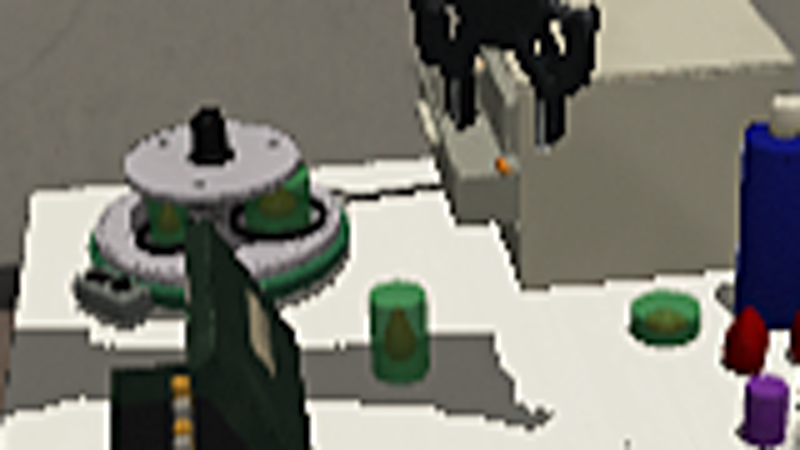

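View pics/u.png

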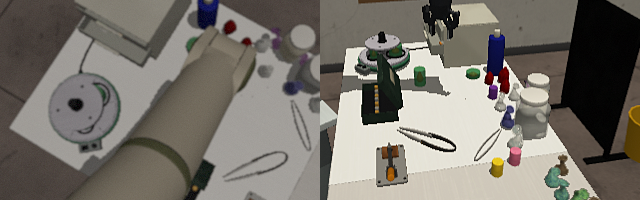

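Request:
move_arm(plan=[75,0,0,0,0,0,0,75,0,0,0,0,0,0,75,0,0,0,0,0,0])

```text
t: 24.3
eef_pos: [0.5007, -0.3134, 0.254]
ee_rot: [[0.947, 0.322, 0.001], [0.322, -0.947, 0.002], [0.002, -0.001, -1.0]]
ft_force: [-0.1, -0.9, -0.4]
width: 0.0603
```

```bash
python3 -c "
from workcell import env
print(env.sign_off(), env.state()['t'])"
```

```text
the job is handed in; nothing more can be done
the job is handed in; nothing more can be done
```

The lap is loaded and the job is handed in, at about 24 s on the robot's clock. The small, middle and large 50 mm blanks stand upright in their matching rings. The pressure plate lies on top of all three and has been let go.

- **Plate:** In both cameras its outline matches a level 155 mm disc at 96 mm height over the lap centre, to within about a pixel (roughly 3 mm). Contact was felt at the expected height.
- **Other blanks:** The tall and low blanks were not touched and stand where they were.
- **Arm:** It was clear of everything at hand-in, and the highest outside force I read was about 11 N.
- **Disagreements:** Position estimates for the blanks differed by a few millimetres between the two cameras (up to 8 mm for the small one, where outlines merged in the picture). I went by image overlays instead. I could not check the blanks inside their rings once the plate hid most of them. The view just before that showed all three standing inside.

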